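Swap the battery packs in the sloped bench charger

TASK

The orange-topped battery pack in the sloped charger is full and the blue-topped one on the bench is flat: swap them. Press the red catch tongue to let the orange pack spring loose, slide it up out of the rails without wrenching it against the catch, and set it down gently, upright, in the clear part of the wooden tray. Then slide the blue pack, terminals first, down the charger's rails until it is fully home and the catch has clicked up behind it; leave the other things on the bench and in the tray where they are.

Things in the scene. Friction and masses are not known exactly. Their poses are not given: they have to be found in the camera images.
- charger: Grey and black wedge-shaped bench charger, fixed to the bench, about 220 x 112 mm, 131 mm high at the high end. Its top is a bed sloping 30 degrees: low at its -x end, high at its +x end, which points roughly left (world +y, up to 30 degrees off). A pack enters at the high end and slides down. Origin: centre of its underside, z up.
- charger_bed: The charger's sloped bed. Origin: on its surface, mid-width, at the face of the low end stop, always 40 mm above the bench. +x runs up the slope along the rails, y across, +z square out of the bed (leaning 30 degrees towards the low end). Bed surface z = 0 from x = 0 to 181 mm, then rounded off. Below x = 0 stands the head with lamps, 40 mm high (bed z).
- home (a point): Origin of a latched pack: bed x = 54.5 mm, y = z = 0, its axes along the bed's, its front 2.5 mm from the end stop. A sprung yellow terminal block pushes packs up the slope with 5 to 8 N over the last 10 mm: to click, push (15 to 25 N) right down to the end stop, then let go. A released pack springs about 10 mm up and stays there.
- rail_mouth (a point): On the bed at x = 113 mm. From here down to x = 0 stand the rails, inner faces at y = +-36.5 mm, 16.5 mm high (1.5 mm play either side of the flange). Above it they flare out to y = +-45 mm at x = 146 mm.
- lip_mouth (a point): Bed x = 70 mm, z = 16.4 mm. From here down to x = 0 lips on the rails cover the pack's flange: underside at z = 16, top at 20 mm, inner edges at y = +-30 mm. Lead-in ramps rise from here to x = 84 mm, underside 19, tops 23 mm.
- catch: Red spring tongue, 44 x 70 mm, in the upper half of the bed, hinged at its upper end (bed x = 176 mm) level with the bed and rising down the slope to a tooth, 7 mm above the bed, whose steep face at bed x = 106.5 mm stands behind a latched pack's tail. A pack sliding down presses it aside (1 to 2 N); it then springs up. Origin on the hinge; axes as the bed's at rest.
- catch_tip (a point): Top of the catch's tooth: 7 mm above the bed (bed z) when up, about 0 or less when pressed down or under a pack.
- catch_pad (a point): Ribbed press pad of the catch, at bed x = 134 mm, 4 mm above the bed. Pressing it 5 to 7 mm along the bed's -z with closed fingertips (about 3 N) frees the pack; the tongue can go down 8 mm here, then it is on its stop.
- charged_pack: Slide-on cordless-tool battery pack, charged; at the start latched in the charger. Black with orange top panel and tail, about 0.48 kg, 104 x 70 x 58 mm (length, width, height). Origin: centre of the underside; z out of the top; +x to the coloured tail end with the charge gauge, -x to the front end with four brass terminal slots, which goes into the charger first.
- charged_pack_body (a point): On the orange pack's middle line, 45 mm above its underside. Lowest is the foot flange, 104 x 70 mm, 14 mm high; above it the body, 100 long, 54 wide, reaches from 14 to 58 mm up. Grip the body across its 54 mm with the fingertips 25 mm or more above the underside, clear of the charger's lips.
- flat_pack: Slide-on cordless-tool battery pack, flat; at the start standing on the bench. Black with blue top panel and tail, about 0.48 kg, 104 x 70 x 58 mm (length, width, height). Origin: centre of the underside; z out of the top; +x to the coloured tail end with the charge gauge, -x to the front end with four brass terminal slots, which goes into the charger first.
- flat_pack_body (a point): On the blue pack's middle line, 45 mm above its underside. Lowest is the foot flange, 104 x 70 mm, 14 mm high; above it the body, 100 long, 54 wide, reaches from 14 to 58 mm up. Grip the body across its 54 mm with the fingertips 25 mm or more above the underside, clear of the charger's lips.
- flat_pack_front (a point): Middle of the front (terminal) end of the blue pack's flange, 52 mm from its origin and 7 mm above its underside. All round, the flange's front 8 mm tapers by 4 to 5 mm as a lead-in.
- tray: Open dark wooden carrying tray, fixed, 166 x 276 x 63 mm outside, walls 10 mm thick, inside 145 (x) x 255 (y) mm. Origin: centre of its underside, z up; the inner floor is 5 mm above it. It stands on the blue mat, whose top is 8 mm above the bench. Its long y axis lies roughly along the world's y, its +y end to the robot's right.
- yellow_tape: Yellow tape roll, 80 mm across, 40 mm high, lying in the +y half of the tray. Origin: centre of its underside.
- coffee_jar: Coffee jar, 79 mm across, 182 mm high. Origin: centre of its underside. A bystander.
- cream_tape: Cream tape roll, 80 mm across, 50 mm high. Origin: centre of its underside. A bystander.
- wax_tin: Green round wax tin, 67 mm across, 25 mm high, behind the charger. Origin: centre of its underside. A bystander.

How it is judged:
By the outcome, as a careful person would: the job done as asked, in the order asked, and still so for the second after the job is handed in, with the robot touching nothing.
It also fails if it takes over 72 s, if anything falls off the work surface, if the arm or the gripper's body presses on something with over 40 N, if the wrist force passes 120 N, or if a joint passes its speed limit or range.

ROBOT

A 6-joint arm with a two-finger parallel gripper is mounted at the origin on a cart in front of the work surface, level with it; the furniture and walls round the work are solid. World frame = base frame: x ahead of the robot, y to its left, z up, the work surface at z = 0. Lengths are in m, angles in rad, forces in N, time in s.
With the tool pointing down it reaches from about 0.425 to 0.95 m from the base axis. Payload 3.5 kg.
Tool frame: the origin (TCP) lies on the centre line of the jaws, within the pads' length; the fingertips stand 17 mm ahead of it and the grasp point (between the pads) lies 2 mm behind it; z points along the fingers, y is the line along which they close (so a half turn about z gives the same grasp; the last joint's range is limited). The gripper opens to 85 mm and grips with 20 to 120 N. Pads are 22 mm wide; open, the fingers measure 114 mm over their backs; the gripper's body (76 mm by 85 mm) begins 54 mm behind the grasp point. The pads swing forward as they close: fully open they stand 13 mm farther back than shut.
Start: joints at [1.121, 0.286, 1.577, -0, 1.279, -0.15], TCP at [0.199, 0.645, 0.224] pointing down, gripper open.
Joint ranges: [-2.77, 2.77], [-0.9, 2.22], [0.21, 2.48], [-1.53, 4.67], [0.24, 2.81], [-2.84, 2.84]. Speed limits (rad/s): [2.79, 2.79, 3.14, 3.14, 3.14, 3.14].

INTERFACE

Orientations are given as a unit quaternion [x, y, z, w].
In Python, from plant import ctrl gives the robot as it stands. The module is installed in compiled form; this text tells all that it offers.
- The arm moves only by the tool drive_tool, never from a script. Its argument "moves" is a list of rows, each a list of 3 entries, a list of its own where there are three numbers: the turn, a rotation vector about the tool's x, y, z in rad, then the shift along the tool's x, y, z in m, then the finger opening in m, from 0 to 0.0854. A call has 1 to 5 rows; each row shifts and turns the commanded pose from where the row before left it, along the tool's axes as they then stand; what a row does not reach is not made up. A row lasts 1/8 s, in which the tool goes at most 62.5 mm and 10.7 degrees, less where a joint would pass 70% of its speed; a pose out of reach is approached as far as the arm can. A call with a gripper value outside its range is refused whole. The fingers move at their own pace and stop on an object; "grip_force" is the grip in N (left out, the last holds). Time passes only in rows, so rows that do not move let the fingers close. It gives the time, the measured TCP pose, the force, the opening and the grip force at its end, in the units of the state.
- ctrl.get_state(): the state, without advancing time (a new reading comes with each control period).
- ctrl.read_camera(name): name is "side" or "top"; returns a dict with "image" (384x512x3 uint8, red, green, blue), "fx", "fy", "cx", "cy" (pixels), "dist" ([k1, k2, p1, p2, k3] as OpenCV has them; the pictures are not rectified), "R" (3x3) and "t" (3): a world point X has camera coordinates R X + t. Camera axes: x right, y down, z forward; pixel columns grow to the right and rows downward; lengths in m; the calibration is good to about 2 mm. A picture is of the moment at which its call begins. There is no depth.
- ctrl.sign_off(): hands the job in; it is judged then, once.
The state is a dict: "time": time; "qpos": joint angles; "dq": joint speeds; "joint_efforts": joint torques, N m; "eef_pos": TCP position; "tcp_rot": TCP orientation; "contact_force": force on the tool from outside, world axes, zero at the start; "wrist_torque": the same for the moment, N m; "opening": opening from 0.0 (shut) to 1.0 (fully open); "finger_force": force on a finger pad.
Only numpy, scipy, OpenCV 4.12 (cv2) and the standard library are available. Lean on these libraries where they do the work, as an engineer would, in place of code of your own. Each camera call takes 0.05 s, during which the arm holds its last target. There are 200 camera calls.

## Working session

There is one attempt and no reset: what is moved stays moved. The work goes in short steps, Python scripts to look and compute and a tool call to move; the robot and the scene stay as the last step left them, time stands still between calls to the robot, and variables do not carry over. Pictures are saved under pics/ and viewed, at most 10 in all, crops included, and the job is handed in when it is done.

Besides the shell and the picture viewer there is one more tool, called after ">>>" by a JSON object that holds its "method" and its "body". drive_tool: Moves the arm, as the interface text tells. Its arguments: {"type":"object","properties":{"moves":{"type":"array","items":{"type":"array"}},"grip_force":{"type":"number"}},"required":["moves"]}

```bash
mkdir -p pics; ls; python3 - <<'E'
from plant import ctrl
import cv2,numpy as np
s=ctrl.get_state();print({k:np.round(v,3).tolist() for k,v in s.items()})
for n in("top","side"):
    c=ctrl.read_camera(n);cv2.imwrite(f"pics/{n}0.png",c["image"][:,:,::-1])
    print(n,c["fx"],c["fy"],c["cx"],c["cy"],c["dist"],np.round(c["R"],4).tolist(),np.round(c["t"],4), -np.array(c["R"]).T@c["t"])
E
```

```text
pics
{'time': 0.0, 'qpos': [1.121, 0.287, 1.578, -0.0, 1.279, -0.15], 'dq': [0.001, 0.001, -0.0, 0.001, -0.001, -0.001], 'joint_efforts': [-0.001, -40.598, -29.263, -0.0, 0.006, -0.0], 'eef_pos': [0.199, 0.644, 0.223], 'tcp_rot': [0.149, 0.989, -0.001, -0.0], 'contact_force': [-0.756, 0.707, 0.333], 'wrist_torque': [-0.022, 0.028, -0.033], 'finger_force': 0.0, 'opening': 1.002}
top 458.8854620431383 458.8854620431383 254.36401463408373 191.07025086606146 [-0.10376819  0.          0.          0.          0.        ] [[0.031, -0.9995, -0.0043], [-0.9945, -0.0304, -0.1], [0.0998, 0.0074, -0.995]] [-0.0429  0.5467  1.3334] [ 0.41186946 -0.03607365  1.38123208]
side 378.31659159578936 378.31659159578936 259.48746069019865 185.83779198283983 [-0.05718558  0.          0.          0.          0.        ] [[-0.9121, 0.4095, 0.0176], [0.3209, 0.7401, -0.591], [-0.2551, -0.5334, -0.8065]] [ 0.5191 -0.0975  1.2319] [0.81895437 0.51667896 0.92670682]
```

View pics/top0.png

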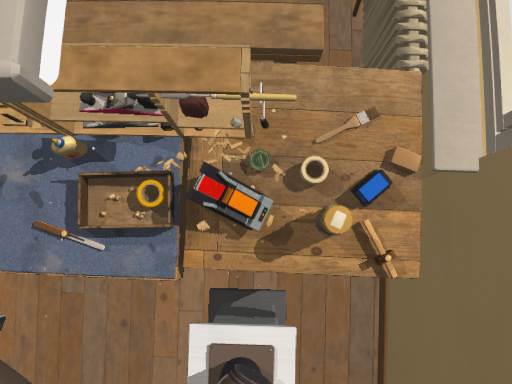

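View pics/side0.png

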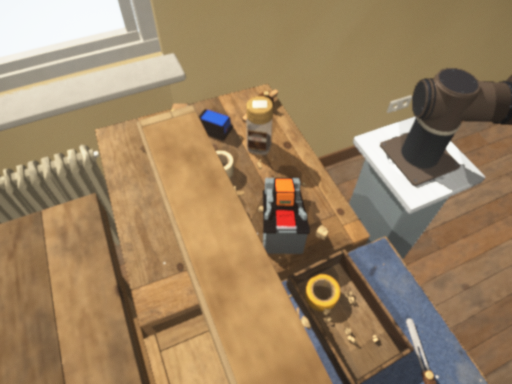

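The top view shows the charger at about (232,197) with the red high end to its upper left, the blue pack at (373,187), the tray at (126,200) with the tape in its right half, the jar at (336,220), the cream tape at (314,169) and the tin at (260,160). The side view shows the same things, with a raised board running behind the bench.

```bash
cat > h.py <<'E'
import cv2,numpy as np
from plant import ctrl
from scipy.spatial.transform import Rotation as Ro
def cam(n):
    c=ctrl.read_camera(n);c["K"]=np.array([[c["fx"],0,c["cx"]],[0,c["fy"],c["cy"]],[0,0,1]]);c["R"]=np.array(c["R"]);c["t"]=np.array(c["t"]);c["o"]=-c["R"].T@c["t"];return c
def rays(c,p):
    u=cv2.undistortPoints(np.float64(p).reshape(-1,1,2),c["K"],np.float64(c["dist"])).reshape(-1,2)
    return np.c_[u,np.ones(len(u))]@c["R"]
def plane(c,p,P,n):
    d=rays(c,p);n=np.array(n,float);return c["o"]+d*(((np.array(P)-c["o"])@n)/(d@n))[:,None]
def onz(c,p,z): return plane(c,p,[0,0,z],[0,0,1])
def proj(c,X):
    return cv2.projectPoints(np.float64(X).reshape(-1,1,3),cv2.Rodrigues(c["R"])[0],c["t"],c["K"],np.float64(c["dist"]))[0].reshape(-1,2)
def tri(a,pa,b,pb):
    A=rays(a,pa);B=rays(b,pb);out=[]
    for u,v in zip(A,B):
        u=u/np.linalg.norm(u);v=v/np.linalg.norm(v)
        s=np.linalg.lstsq(np.c_[u,-v],b["o"]-a["o"],rcond=None)[0];p=a["o"]+s[0]*u;q=b["o"]+s[1]*v
        out.append(np.r_[(p+q)/2,np.linalg.norm(p-q)])
    return np.array(out)
HS={"orange":((5,150,120),(17,255,255)),"red":((0,180,100),(4,255,255)),"blue":((105,150,60),(125,255,255)),"yellow":((20,150,120),(32,255,255))}
def blob(c,col,box=None):
    h=cv2.cvtColor(c["image"],cv2.COLOR_RGB2HSV);m=cv2.inRange(h,*HS[col])
    if box: z=np.zeros_like(m);z[box[1]:box[3],box[0]:box[2]]=1;m=m*z
    cs=cv2.findContours(m,cv2.RETR_EXTERNAL,cv2.CHAIN_APPROX_NONE)[0];k=max(cs,key=cv2.contourArea)
    M=cv2.moments(k);r=cv2.minAreaRect(k);return np.array([M["m10"]/M["m00"],M["m01"]/M["m00"]]),cv2.boxPoints(r),M["m00"],k
E
python3 - <<'E'
from h import *
np.set_printoptions(precision=4,suppress=True)
T=cam("top");S=cam("side")
bx={"top":{"orange":(200,170,290,240),"red":(180,160,240,210),"blue":(340,160,400,215),"yellow":(120,170,180,215)},
"side":{"orange":(255,165,310,215),"red":(255,200,315,240),"blue":(190,95,240,145),"yellow":(290,260,350,320)}}
for col in HS:
    a=blob(T,col,bx["top"][col]);b=blob(S,col,bx["side"][col])
    print(col,a[0],a[2],a[1].round(1).tolist(),b[0],b[2],b[1].round(1).tolist());print(tri(T,[a[0]],S,[b[0]]))
def up(c,x0,y0,x1,y1,k):return cv2.resize(c["image"][y0:y1,x0:x1,::-1],None,fx=k,fy=k,interpolation=cv2.INTER_CUBIC)
a=up(T,185,155,285,235,4);b=up(T,340,155,410,235,4)
c2=up(S,255,165,325,255,3);d=up(S,190,100,240,145,5)
im=np.zeros((600,800,3),np.uint8);im[:320,:400]=a;im[:320,400:680]=b;im[325:325+270,:210]=c2;im[325:550,220:470]=d
cv2.imwrite("pics/z1.png",im)
E
```

```text
orange [242.5965 202.7284] 415.5 [[227.1999969482422, 204.60000610351562], [235.0, 189.0], [258.20001220703125, 200.60000610351562], [250.39999389648438, 216.1999969482422]] [284.3227 191.1944] 453.5 [[275.0, 178.0], [294.0, 178.0], [294.0, 205.0], [275.0, 205.0]]
[[0.5043 0.0074 0.0948 0.0067]]
red [211.4156 187.3791] 356.5 [[197.0, 188.89999389648438], [204.8000030517578, 174.5], [225.8000030517578, 186.0], [218.0, 200.39999389648438]] [285.2854 217.1673] 254.0 [[275.0, 210.0], [295.0, 210.0], [295.0, 225.0], [275.0, 225.0]]
[[0.5442 0.0938 0.1154 0.0033]]
blue [372.579  187.3156] 441.0 [[354.8999938964844, 191.6999969482422], [378.29998779296875, 171.60000610351562], [388.8999938964844, 183.89999389648438], [365.5, 204.0]] [214.4249 117.8513] 213.0 [[201.0, 119.0], [204.3000030517578, 109.0999984741211], [227.6999969482422, 116.9000015258789], [224.39999389648438, 126.80000305175781]]
[[ 0.5662 -0.3711  0.056   0.0004]]
yellow [150.0087 192.8992] 554.0 [[137.0, 206.0], [137.0, 179.0], [163.0, 179.0], [163.0, 206.0]] [322.7614 290.342 ] 772.5 [[300.5, 289.5], [322.0, 268.0], [345.0, 291.0], [323.5, 312.5]]
[[0.53   0.2809 0.048  0.0025]]
```

View pics/z1.png

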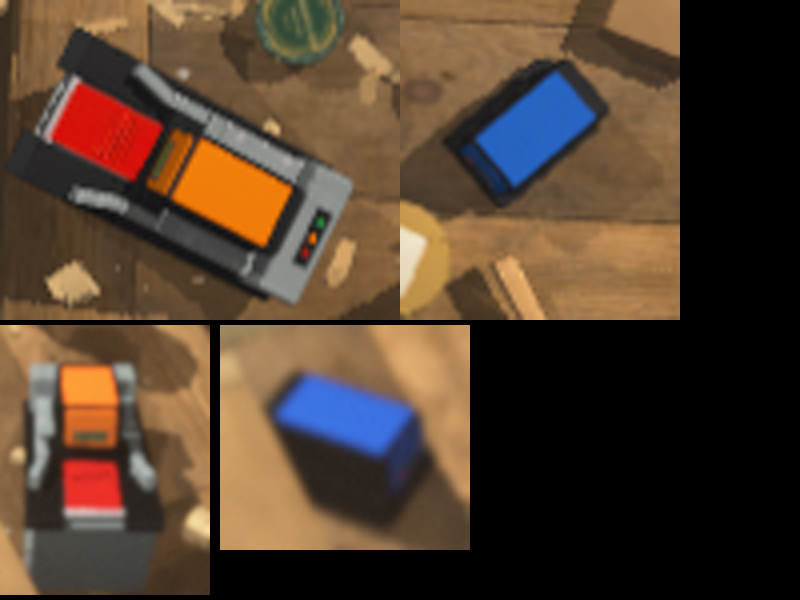

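The crop shows the blue pack with its tail and gauge at lower left, about (352,192), and its front at upper right. The orange pack's tail is at about (229,197), next to the red tongue, and the lamp head is at lower right, about (263,214).

```bash
cat > m.py <<'E'
from h import *
np.set_printoptions(precision=4,suppress=True)
T=cam("top");S=cam("side")
hsv=cv2.cvtColor(T["image"],cv2.COLOR_RGB2HSV)
def seg(lo,hi,box,Q=None,c=T):
    h=cv2.cvtColor(c["image"],cv2.COLOR_RGB2HSV);m=cv2.inRange(h,lo,hi);z=np.zeros_like(m);z[box[1]:box[3],box[0]:box[2]]=1;m*=z
    k=max(cv2.findContours(m,cv2.RETR_EXTERNAL,cv2.CHAIN_APPROX_NONE)[0],key=cv2.contourArea);return k.reshape(-1,2)
def rect3(k,P,n,xdir,c=T):
    # contour cast on plane; rectangle in-plane frame
    n=np.array(n,float);W=plane(c,k,P,n);ex=np.array(xdir,float);ex-=n*(ex@n);ex/=np.linalg.norm(ex);ey=np.cross(n,ex)
    uv=np.float32(np.c_[(W-P)@ex,(W-P)@ey]*1000)
    (cu,cv),(w,h),_=r=cv2.minAreaRect(uv);b=cv2.boxPoints(r);e=[b[1]-b[0],b[2]-b[1]];l=max(e,key=np.linalg.norm)
    if l[0]<0:l=-l
    return np.array(P)+ex*cu/1e3+ey*cv/1e3,(w,h),np.arctan2(l[1],l[0])
if __name__=="__main__":
    b=seg((105,150,60),(125,255,255),(340,160,400,215));v=hsv[170:205,354:390,2];print("blueV",np.percentile(v[(hsv[170:205,354:390,0]>105)&(hsv[170:205,354:390,1]>150)],[5,20,50,80]))
    b=seg((105,150,150),(125,255,255),(340,160,400,215))
    c,wh,a=rect3(b,[.56,-.37,.058],[0,0,1],[0,1,0]);print("blue top",c,wh,"yaw of axis",np.degrees(a)+90)
    b2=seg((105,150,170),(125,255,255),(190,95,240,145),c=S);c,wh,a=rect3(b2,[.56,-.37,.058],[0,0,1],[0,1,0],S);print("blue side",c,wh,np.degrees(a)+90)
    yaw=np.radians(63)
    r=seg((0,180,100),(4,255,255),(180,160,240,210));o=seg((5,150,190),(17,255,255),(200,170,290,240))
    for i in range(4):
        f=np.array([np.cos(yaw),np.sin(yaw),0]);bx=f*np.cos(np.pi/6)+[0,0,.5];n=-f*.5+np.array([0,0,np.cos(np.pi/6)])
        t=np.radians(5.7);nt=n*np.cos(t)+bx*np.sin(t)
        cr,wr,ar=rect3(r,[.544,.094,.1145],nt,bx)
        B=cr-.0035*n
        co,wo,ao=rect3(o,B+.058*n,n,bx)
        d=co-cr;yl=np.arctan2(-d[1],-d[0])
        print("red",cr,wr,np.degrees(ar),"or",co,wo,np.degrees(ao),"yaw line",np.degrees(yl),"dx bed",d@bx)
        yaw=yl
    O=B-bx*(B[2]-.04)/bx[2];print("yaw",np.degrees(yaw),"O",O,"red bedx",(cr-O)@bx,"or bedx",(co-O)@bx,(co-O)@np.cross(n,bx))
    co2=seg((5,150,190),(17,255,255),(255,165,310,215),c=S);cs,ws,_=rect3(co2,B+.058*n,n,bx,S);print("side orange bed",(cs-O)@bx,(cs-O)@np.cross(n,bx),ws)
    r2=seg((0,180,100),(4,255,255),(255,200,315,240),c=S);cs,ws,_=rect3(r2,cr,nt,bx,S);print("side red bed",(cs-O)@bx,(cs-O)@np.cross(n,bx),ws)
    # head corners of charger, tray
    for nme,box,z in(("tray",(70,165,178,235),.071),):
        m=seg((5,40,20),(25,200,90),box);c,wh,a=rect3(m,[.53,.35,z],[0,0,1],[0,1,0]);print("tray",c,wh,np.degrees(a)+90)
E
python3 m.py
```

```text
blueV [ 86.  164.6 193.  194. ]
blue top [ 0.5683 -0.3735  0.058 ] (78.06073760986328, 43.776119232177734) yaw of axis 131.45197
blue side [ 0.5664 -0.3711  0.058 ] (78.1417236328125, 41.77241897583008) 131.4686
red [0.5454 0.0926 0.1142] (69.02001953125, 45.329978942871094) 1.6471573 or [0.5047 0.0035 0.1207] (78.45413208007812, 45.041404724121094) 2.7473905 yaw line 65.46661617118326 dx bed -0.0815101547241211
red [0.5454 0.0926 0.1142] (45.37127685546875, 68.9405517578125) -0.60035574 or [0.5045 0.0036 0.1206] (78.459716796875, 44.9393196105957) 0.03657081 yaw line 65.3379051263269 dx bed -0.0815594253540039
red [0.5454 0.0926 0.1142] (45.3687858581543, 68.94503784179688) -0.4830001 or [0.5046 0.0036 0.1206] (78.46056365966797, 44.94407653808594) 0.17804424 yaw line 65.34470202425118 dx bed -0.08156239318847655
red [0.5454 0.0926 0.1142] (45.368919372558594, 68.9448013305664) -0.48920602 or [0.5046 0.0036 0.1206] (78.46051788330078, 44.943824768066406) 0.17058147 yaw line 65.34434811170837 dx bed -0.08156224060058595
yaw 65.34434811170837 O [ 0.4947 -0.0178  0.04  ] red bedx 0.14229398015512587 or bedx 0.06073173955453992 6.046295165455619e-07
side orange bed 0.0956710477210438 0.002005273818969751 (47.2251091003418, 144.542724609375)
side red bed 0.1431465267651611 0.003181339263916018 (66.85220336914062, 48.4804801940918)
tray [0.5092 0.3462 0.071 ] (280.7105712890625, 162.25680541992188) 91.96815
```

```bash
cat > g.py <<'E'
from h import *
np.set_printoptions(precision=4,suppress=True)
yaw=np.radians(65.3);f=np.array([np.cos(yaw),np.sin(yaw),0]);bx=f*np.cos(np.pi/6)+[0,0,.5];n=-f*.5+np.array([0,0,np.cos(np.pi/6)]);by=np.cross(n,bx)
O=np.array([.4936,-.0167,.04])
Rb=np.c_[bx,-by,-n]                       # tool frame when working on the bed
def bed(x,y,z): return O+np.array([x,y,z])@np.array([bx,by,n])/1e3
def down(a): a=np.radians(a);x=np.array([np.cos(a),np.sin(a),0]);z=np.array([0,0,-1.]);return np.c_[x,np.cross(z,x),z]   # tool x yaw a
def now():
    s=ctrl.get_state();return Ro.from_quat(s["tcp_rot"]).as_matrix(),np.array(s["eef_pos"])
def inbed():
    R,p=now();s=ctrl.get_state();B=np.c_[bx,by,n]
    print("t",s["time"],"bed TCP",(p-O)@B*1e3,"rot err deg",np.degrees(Ro.from_matrix(R.T@Rb).as_rotvec()),"F bed",np.array(s["contact_force"])@B,"q",np.array(s["qpos"]),"open",s["opening"],s["finger_force"])
def plan(legs,start=None):
    R,p=start or now();print("from",p)
    for Rt,pt in legs:
        v=Ro.from_matrix(R.T@Rt).as_rotvec();d=np.array(pt)-p
        print("turn",v,"deg %.1f"%np.degrees(np.linalg.norm(v)),"shift(old)",R.T@d*1e3,"shift(new)",Rt.T@d*1e3,"->",np.array(pt));R,p=Rt,np.array(pt)
E
python3 - <<'E'
from g import *
plan([(Rb,bed(135,0,90)),(Rb,bed(135,0,37))])
T=cam("top");im=T["image"][160:240,65:185,::-1]
cv2.imwrite("pics/tray.png",cv2.resize(im,None,fx=6,fy=6,interpolation=cv2.INTER_CUBIC))
E
```

```text
from [0.1992 0.6447 0.2239]
turn [-0.4452  0.3902  1.6588] deg 100.9 shift(old) [-486.0135 -473.6202   38.8154] shift(new) [-370.8123  543.8331 -169.6335] -> [0.5237 0.0486 0.1854]
turn [0. 0. 0.] deg 0.0 shift(old) [ 0.  0. 53.] shift(new) [ 0.  0. 53.] -> [0.5347 0.0727 0.1395]
```

View pics/tray.png

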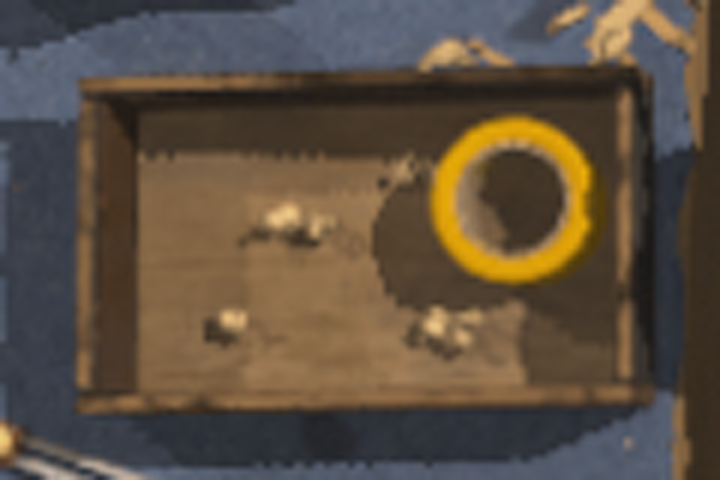

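The tray crop shows the tape at (515,200). The left half is free apart from a few wood shavings. I'll turn and travel to just above the catch pad with the fingers closed.

>>> {"method": "drive_tool", "body": {"moves": [[[-0.0445,0.039,0.166],[0,0,0],0],[[-0.0445,0.039,0.166],[0,0,0],0],[[-0.0445,0.039,0.166],[0,0,0],0],[[-0.0445,0.039,0.166],[0,0,0],0],[[-0.0445,0.039,0.166],[0,0,0],0]], "grip_force": 60}}

```text
time: 0.98
eef_pos: [0.1995, 0.6448, 0.2246]
tcp_rot: [0.535, 0.833, 0.121, -0.078]
contact_force: [0.1, -0.6, 0.6]
opening: 0.001
finger_force: 0.0
```

>>> {"method": "drive_tool", "body": {"moves": [[[-0.0445,0.039,0.166],[0,0,0],0],[[-0.0445,0.039,0.166],[0,0,0],0],[[-0.0445,0.039,0.166],[0,0,0],0],[[-0.0445,0.039,0.166],[0,0,0],0],[[-0.0445,0.039,0.166],[0,0,0],0]]}}

```text
time: 1.6
eef_pos: [0.1994, 0.6447, 0.2245]
tcp_rot: [0.815, 0.518, 0.219, -0.14]
contact_force: [0.7, -0.4, 0.2]
opening: 0.002
finger_force: 0.0
```

>>> {"method": "drive_tool", "body": {"moves": [[[0,0,0],[-0.031,0.0453,-0.0141],0],[[0,0,0],[-0.031,0.0453,-0.0141],0],[[0,0,0],[-0.031,0.0453,-0.0141],0],[[0,0,0],[-0.031,0.0453,-0.0141],0],[[0,0,0],[-0.031,0.0453,-0.0141],0]]}}

```text
time: 2.22
eef_pos: [0.3344, 0.3947, 0.2083]
tcp_rot: [0.813, 0.521, 0.219, -0.14]
contact_force: [0.5, 0.3, 0.4]
opening: -0.0
finger_force: 0.0
```

>>> {"method": "drive_tool", "body": {"moves": [[[0,0,0],[-0.031,0.0453,-0.0141],0],[[0,0,0],[-0.031,0.0453,-0.0141],0],[[0,0,0],[-0.031,0.0453,-0.0141],0],[[0,0,0],[-0.031,0.0453,-0.0141],0],[[0,0,0],[0,0,0],0]]}}

```text
time: 2.85
eef_pos: [0.4439, 0.1937, 0.1949]
tcp_rot: [0.815, 0.518, 0.219, -0.139]
contact_force: [-0.7, 1.3, 0.2]
opening: -0.001
finger_force: 0.0
```

```bash
python3 - <<'E'
from g import *
inbed();plan([(Rb,bed(135,0,90)),(Rb,bed(135,0,37))])
T=cam("top")
print("tray rim",onz(T,[[78.6,173.3],[173.2,172.2],[173.2,227.2],[78.6,228]],.071))
E
```

```text
t 2.85 bed TCP [225.0477 133.0838  48.9468] rot err deg [ 0.2644 -0.0131 -0.4   ] F bed [ 0.8862  1.1895 -0.2292] q [-0.0597 -0.3059  2.2846  0.5721  1.0309  0.1122] open -0.0011197162184857377 0.0
from [0.4439 0.1937 0.1949]
turn [ 0.0046 -0.0002 -0.007 ] deg 0.5 shift(old) [-89.1064 133.8972 -40.4576] shift(new) [-90.0477 133.0838 -41.0532] -> [0.5237 0.0486 0.1854]
turn [0. 0. 0.] deg 0.0 shift(old) [ 0.  0. 53.] shift(new) [ 0.  0. 53.] -> [0.5347 0.0727 0.1395]
tray rim [[0.58   0.4904 0.071 ]
 [0.591  0.2101 0.071 ]
 [0.4324 0.2025 0.071 ]
 [0.4203 0.4795 0.071 ]]
```

>>> {"method": "drive_tool", "body": {"moves": [[[0.0046,0,-0.007],[0,0,0],0],[[0,0,0],[-0.03,0.0444,-0.0137],0],[[0,0,0],[-0.03,0.0444,-0.0137],0],[[0,0,0],[-0.03,0.0444,-0.0137],0],[[0,0,0],[0,0,0],0]]}}

```text
time: 3.52
eef_pos: [0.5239, 0.0517, 0.1851]
tcp_rot: [0.812, 0.524, 0.217, -0.141]
contact_force: [-1.0, 0.1, -0.1]
opening: 0.0
finger_force: 0.0
```

>>> {"method": "drive_tool", "body": {"moves": [[[0,0,0],[0,0,0.018],0],[[0,0,0],[0,0,0.018],0],[[0,0,0],[0,0,0.017],0],[[0,0,0],[0,0,0],0],[[0,0,0],[0,0,0],0]]}}

```text
time: 4.15
eef_pos: [0.5335, 0.0771, 0.1392]
tcp_rot: [0.811, 0.524, 0.217, -0.141]
contact_force: [-0.9, 0.1, 0.8]
opening: 0.0
finger_force: 0.0
```

```bash
python3 - <<'E'
from g import *
inbed()
T=cam("top");S=cam("side")
a=cv2.resize(T["image"][140:240,175:295,::-1],None,fx=4,fy=4,interpolation=cv2.INTER_CUBIC)
b=cv2.resize(S["image"][150:270,235:335,::-1],None,fx=3,fy=3,interpolation=cv2.INTER_CUBIC)
im=np.zeros((400,790,3),np.uint8);im[:,:480]=a;im[:360,485:785]=b;cv2.imwrite("pics/press.png",im)
E
```

```text
t 4.15 bed TCP [137.8924   2.9387  34.9744] rot err deg [-0.255  -0.0275  0.376 ] F bed [0.1489 0.8606 0.7883] q [-0.2932 -0.0038  2.136   0.6177  1.0293 -0.2011] open 0.00043572385363328185 0.0
```

View pics/press.png

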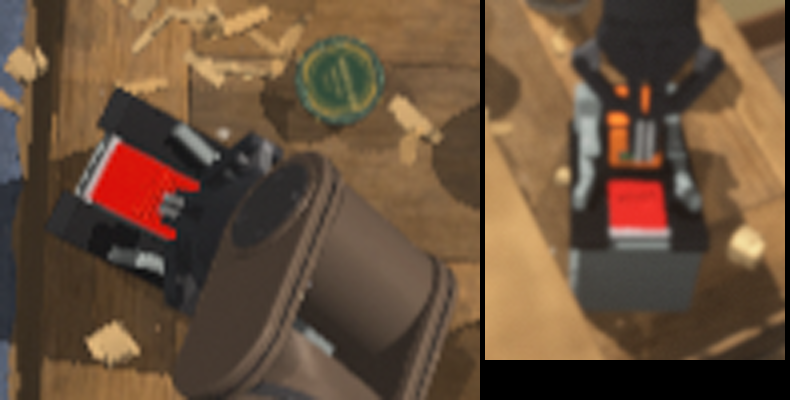

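The fingertips, at (172,207) in the press crop, stand over the red tongue close to its midline. I'll press in small steps.

>>> {"method": "drive_tool", "body": {"moves": [[[0,0,0],[0,0.003,0.007],0],[[0,0,0],[0,0,0.007],0],[[0,0,0],[0,0,0],0],[[0,0,0],[0,0,0],0]]}}

```text
time: 4.75
eef_pos: [0.5391, 0.0819, 0.1269]
tcp_rot: [0.811, 0.524, 0.217, -0.141]
contact_force: [-0.0, 0.9, -0.4]
opening: 0.001
finger_force: 0.0
```

>>> {"method": "drive_tool", "body": {"moves": [[[0,0,0],[0,0,0.002],0],[[0,0,0],[0,0,0],0]]}}

```text
time: 5.0
eef_pos: [0.5395, 0.0828, 0.1252]
tcp_rot: [0.811, 0.524, 0.217, -0.141]
contact_force: [-0.9, 0.4, 0.4]
opening: -0.001
finger_force: 0.0
```

>>> {"method": "drive_tool", "body": {"moves": [[[0,0,0],[0,0,0.002],0],[[0,0,0],[0,0,0],0]]}}

```text
time: 5.25
eef_pos: [0.5398, 0.0838, 0.1234]
tcp_rot: [0.811, 0.524, 0.217, -0.141]
contact_force: [0.1, 0.9, 0.6]
opening: -0.001
finger_force: 0.0
```

```bash
python3 - <<'E'
from m import *
from g import *
inbed()
o=seg((5,150,190),(17,255,255),(255,155,310,235),c=S);print(cv2.boundingRect(o))
E
```

```text
t 5.35 bed TCP [137.5629  -0.0916  17.0618] rot err deg [-0.2479 -0.0245  0.3381] F bed [-0.0969 -0.2443  0.044 ] q [-0.276   0.0342  2.131   0.6317  0.994  -0.2094] open 0.006088862264541718 0.0
(275, 180, 6, 8)
```

>>> {"method": "drive_tool", "body": {"moves": [[[0,0,0],[0,0,0.002],0],[[0,0,0],[0,0,0],0]]}}

```text
time: 5.6
eef_pos: [0.5402, 0.0847, 0.1216]
tcp_rot: [0.811, 0.524, 0.217, -0.141]
contact_force: [-0.6, -0.4, 0.2]
opening: -0.004
finger_force: 0.0
```

>>> {"method": "drive_tool", "body": {"moves": [[[0,0,0],[0,0,0.002],0],[[0,0,0],[0,0,0],0]]}}

```text
time: 5.85
eef_pos: [0.5406, 0.0856, 0.1199]
tcp_rot: [0.811, 0.524, 0.217, -0.141]
contact_force: [0.1, -0.2, -0.9]
opening: -0.001
finger_force: 0.0
```

```bash
python3 - <<'E'
from g import *
inbed()
S=cam("side");T=cam("top")
b=cv2.resize(S["image"][165:255,245:325,::-1],None,fx=5,fy=5,interpolation=cv2.INTER_CUBIC)
a=cv2.resize(T["image"][165:230,185:265,::-1],None,fx=5,fy=5,interpolation=cv2.INTER_CUBIC)
im=np.zeros((450,800,3),np.uint8);im[:,:400]=b;im[:325,400:]=a
cv2.imwrite("pics/press2.png",im)
E
```

```text
t 5.85 bed TCP [137.4855   0.0299  12.8884] rot err deg [-0.2637 -0.02    0.3325] F bed [-0.5485 -0.2246 -0.6817] q [-0.2718  0.0416  2.1312  0.6351  0.9861 -0.2113] open -0.0009822256388927716 0.0
```

View pics/press2.png

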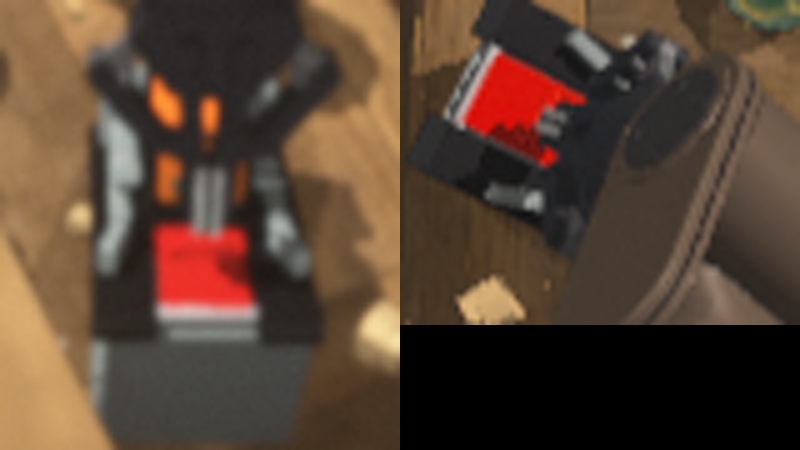

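The side crop shows the fingertips at (207,235) just over the upper part of the tongue, with no force yet. I'll keep stepping down.

>>> {"method": "drive_tool", "body": {"moves": [[[0,0,0],[0,0,0.002],0],[[0,0,0],[0,0,0],0],[[0,0,0],[0,0,0],0]]}}

```text
time: 6.32
eef_pos: [0.5411, 0.0865, 0.1183]
tcp_rot: [0.811, 0.524, 0.217, -0.141]
contact_force: [0.4, 0.8, -0.1]
opening: -0.001
finger_force: 0.0
```

>>> {"method": "drive_tool", "body": {"moves": [[[0,0,0],[0,0,0.0015],0],[[0,0,0],[0,0,0],0],[[0,0,0],[0,0,0],0]]}}

```text
time: 6.7
eef_pos: [0.5415, 0.0871, 0.1171]
tcp_rot: [0.811, 0.524, 0.217, -0.141]
contact_force: [-0.6, -0.8, 0.7]
opening: 0.001
finger_force: 0.0
```

```bash
python3 - <<'E'
from m import *
from g import *
inbed()
R,p=now();print("exp tip px",proj(T,p+.017*R[:,2]),proj(S,p+.017*R[:,2]))
t=tri(T,[[213,188.6]],S,[[286.5,212]])[0];print("tip seen",t,"vs",p+.017*R[:,2],"bed",(t[:3]-O)@np.c_[bx,by,n])
for nme,c,box in(("S",S,(255,155,310,235)),("T",T,(200,170,290,240))):
    h=cv2.cvtColor(c["image"],cv2.COLOR_RGB2HSV)
    for col,lo,hi in(("or",(5,150,100),(17,255,255)),("red",(0,180,100),(4,255,255))):
        m=cv2.inRange(h,lo,hi)[box[1]:box[3],box[0]:box[2]];y,x=np.nonzero(m);print(nme,col,x.min()+box[0],x.max()+box[0],y.min()+box[1],y.max()+box[1])
E
```

```text
t 6.8 bed TCP [137.5891  -0.0931   9.5917] rot err deg [-0.2428 -0.0273  0.3369] F bed [-0.2618  0.5047 -0.8582] q [-0.2683  0.0477  2.131   0.6381  0.9793 -0.2129] open 0.0011757513418269167 0.0
exp tip px [[211.1373 188.0639]] [[284.186  220.1638]]
tip seen [0.5393 0.0882 0.1285 0.0039] vs [0.545  0.0949 0.1024] bed [0.1433 0.0023 0.0194]
S or 275 293 182 205
S red 275 295 210 225
T or 204 205 233 234
T red 200 220 176 197
```

```bash
python3 - <<'E'
from h import *
S=cam("side");T=cam("top")
for c in (282,285,287,289): print(c,[tuple(int(v) for v in S["image"][r,c]) for r in range(206,222)])
print("top")
for r in range(183,195): print(r,[tuple(int(v) for v in T["image"][r,c]) for c in range(207,219)])
E
```

```text
282 [(54, 50, 47), (53, 50, 48), (57, 51, 49), (76, 53, 50), (134, 59, 56), (192, 61, 56), (225, 63, 56), (229, 56, 48), (221, 46, 39), (215, 44, 38), (220, 45, 37), (228, 48, 41), (233, 50, 42), (235, 48, 40), (237, 50, 41), (237, 49, 41)]
285 [(128, 127, 123), (128, 127, 121), (128, 127, 122), (127, 125, 121), (122, 120, 115), (125, 114, 108), (155, 100, 96), (198, 78, 73), (215, 55, 49), (213, 44, 37), (218, 45, 37), (228, 47, 40), (233, 47, 40), (235, 48, 41), (237, 48, 41), (237, 50, 41)]
287 [(115, 114, 110), (118, 116, 111), (117, 116, 111), (119, 117, 112), (122, 119, 113), (134, 120, 115), (162, 111, 107), (194, 85, 80), (200, 55, 49), (185, 40, 34), (176, 36, 31), (177, 36, 30), (193, 39, 32), (219, 42, 35), (233, 45, 38), (236, 48, 41)]
289 [(94, 92, 89), (92, 90, 87), (91, 89, 85), (98, 87, 84), (137, 87, 84), (188, 86, 80), (215, 77, 72), (215, 63, 57), (194, 45, 39), (169, 37, 31), (152, 33, 27), (141, 32, 27), (140, 32, 27), (165, 35, 30), (198, 40, 33), (220, 44, 36)]
top
183 [(217, 17, 10), (218, 22, 10), (218, 22, 10), (217, 21, 10), (218, 22, 10), (219, 26, 10), (2
[... 1379 characters left out ...]
 21, 16), (124, 23, 19), (103, 17, 13), (122, 23, 18), (96, 23, 20), (103, 53, 50), (78, 77, 75), (92, 91, 89), (93, 91, 89), (60, 60, 60), (37, 37, 39), (35, 35, 36)]
192 [(108, 20, 14), (111, 26, 19), (125, 26, 19), (107, 25, 20), (110, 24, 19), (83, 34, 32), (37, 38, 39), (38, 38, 39), (47, 46, 46), (34, 34, 36), (37, 37, 39), (36, 38, 39)]
193 [(107, 18, 14), (101, 21, 16), (126, 27, 20), (89, 19, 16), (120, 27, 24), (64, 27, 26), (41, 35, 37), (38, 38, 40), (37, 37, 40), (35, 36, 36), (38, 39, 40), (36, 39, 40)]
194 [(99, 44, 41), (105, 24, 22), (102, 16, 14), (94, 18, 14), (113, 26, 22), (100, 25, 22), (83, 28, 28), (126, 32, 31), (60, 38, 37), (38, 38, 40), (37, 37, 40), (36, 37, 38)]
```

>>> {"method": "drive_tool", "body": {"moves": [[[0,0,0],[0,0,0.002],0],[[0,0,0],[0,0,0.002],0],[[0,0,0],[0,0,0],0],[[0,0,0],[0,0,0],0]]}}

```text
time: 7.4
eef_pos: [0.5423, 0.089, 0.1136]
tcp_rot: [0.811, 0.524, 0.217, -0.141]
contact_force: [0.2, 0.6, -0.0]
opening: 0.002
finger_force: 0.0
```

>>> {"method": "drive_tool", "body": {"moves": [[[0,0,0],[0,0,0.002],0],[[0,0,0],[0,0,0],0],[[0,0,0],[0,0,0],0]]}}

```text
time: 7.78
eef_pos: [0.5427, 0.0899, 0.1119]
tcp_rot: [0.811, 0.524, 0.217, -0.141]
contact_force: [-0.2, -0.3, -0.0]
opening: -0.001
finger_force: 0.0
```

>>> {"method": "drive_tool", "body": {"moves": [[[0,0,0],[0,0,0.002],0],[[0,0,0],[0,0,0],0],[[0,0,0],[0,0,0],0]]}}

```text
time: 8.15
eef_pos: [0.5431, 0.0908, 0.1101]
tcp_rot: [0.811, 0.524, 0.217, -0.141]
contact_force: [0.3, -0.6, -0.9]
opening: 0.002
finger_force: 0.0
```

```bash
python3 - <<'E'
from g import *
inbed();S=cam("side");T=cam("top");R,p=now()
t=tri(T,[[212.3,189]],S,[[286.5,212.5]])[0];print("prev tip seen bed",(t[:3]-O)@np.c_[bx,by,n],t[3])
for c in (285,287,289): print(c,[tuple(int(v) for v in S["image"][r,c]) for r in range(206,222)])
print(proj(S,p),proj(T,p))
E
```

```text
t 8.15 bed TCP [137.5457  -0.0138   1.5397] rot err deg [-0.2489 -0.0249  0.3348] F bed [-0.807  -0.5532 -0.5493] q [-0.2601  0.0624  2.1309  0.645   0.9637 -0.2168] open 0.0018418634547639628 0.0
prev tip seen bed [0.1439 0.0032 0.0182] 0.0020502064505398907
285 [(129, 128, 123), (129, 127, 123), (127, 126, 121), (127, 126, 121), (121, 120, 115), (118, 117, 112), (116, 115, 110), (118, 116, 111), (120, 113, 109), (132, 101, 96), (156, 77, 72), (173, 49, 43), (194, 43, 36), (220, 43, 36), (233, 47, 39), (236, 49, 41)]
287 [(112, 110, 106), (115, 113, 109), (115, 113, 109), (118, 116, 111), (118, 117, 113), (124, 122, 118), (129, 127, 123), (131, 128, 123), (133, 127, 122), (137, 112, 108), (142, 81, 76), (145, 51, 46), (149, 37, 31), (169, 35, 29), (201, 41, 35), (221, 43, 36)]
289 [(91, 90, 86), (91, 89, 86), (90, 87, 84), (90, 88, 85), (92, 88, 85), (92, 87, 83), (102, 83, 80), (120, 83, 80), (135, 80, 75), (148, 74, 69), (149, 56, 51), (139, 39, 34), (124, 30, 25), (117, 28, 23), (122, 28, 23), (158, 34, 25)]
[[284.3296 217.0347]] [[212.3139 188.4666]]
```

>>> {"method": "drive_tool", "body": {"moves": [[[0,0,0],[0,0,0.002],0],[[0,0,0],[0,0,0.002],0],[[0,0,0],[0,0,0],0],[[0,0,0],[0,0,0],0]]}}

```text
time: 8.75
eef_pos: [0.5439, 0.0926, 0.1066]
tcp_rot: [0.811, 0.524, 0.217, -0.141]
contact_force: [0.3, 0.5, -0.0]
opening: 0.001
finger_force: 0.0
```

>>> {"method": "drive_tool", "body": {"moves": [[[0,0,0],[0,0,0.002],0],[[0,0,0],[0,0,0],0],[[0,0,0],[0,0,0],0]]}}

```text
time: 9.12
eef_pos: [0.5445, 0.0933, 0.1052]
tcp_rot: [0.811, 0.524, 0.218, -0.141]
contact_force: [-1.3, -3.2, 2.7]
opening: 0.001
finger_force: 1.7
```

>>> {"method": "drive_tool", "body": {"moves": [[[0,0,0],[0,0,0.002],0],[[0,0,0],[0,0,0],0],[[0,0,0],[0,0,0],0]]}}

```text
time: 9.5
eef_pos: [0.545, 0.0941, 0.1034]
tcp_rot: [0.811, 0.524, 0.218, -0.14]
contact_force: [-2.0, -3.5, 3.2]
opening: 0.001
finger_force: 2.6
```

```bash
python3 - <<'E'
from g import *
inbed();S=cam("side");T=cam("top");R,p=now()
for c in (285,287,289): print(c,[tuple(int(v) for v in S["image"][r,c]) for r in range(211,225)])
h=cv2.cvtColor(S["image"],cv2.COLOR_RGB2HSV);m=cv2.inRange(h,(5,150,100),(17,255,255))[155:235,255:310];y,x=np.nonzero(m);print(y.min()+155,y.max()+155)
E
```

```text
t 9.5 bed TCP [137.4852  -0.3993  -6.2252] rot err deg [-0.1915 -0.0068  0.3476] F bed [-1.9159  0.352   4.8017] q [-0.2521  0.0771  2.13    0.6519  0.9477 -0.221 ] open 0.0005472149039333567 2.6371450815349817
285 [(116, 114, 110), (117, 115, 109), (113, 111, 106), (111, 109, 104), (108, 107, 102), (108, 105, 100), (107, 99, 96), (117, 84, 81), (151, 60, 56), (193, 46, 41), (218, 43, 37), (229, 46, 38), (234, 48, 41), (235, 55, 48)]
287 [(128, 127, 122), (127, 126, 120), (125, 124, 120), (122, 121, 117), (123, 121, 116), (126, 119, 115), (125, 111, 106), (128, 90, 86), (133, 61, 56), (133, 39, 34), (160, 36, 30), (205, 38, 33), (230, 45, 39), (235, 56, 50)]
289 [(86, 83, 80), (85, 80, 77), (81, 74, 71), (82, 71, 69), (83, 69, 66), (94, 65, 63), (112, 60, 56), (128, 48, 43), (134, 37, 33), (131, 33, 27), (155, 34, 28), (204, 38, 32), (230, 44, 37), (235, 54, 48)]
189 204
```

>>> {"method": "drive_tool", "body": {"moves": [[[0,0,0],[0,0,0.002],0],[[0,0,0],[0,0,0],0],[[0,0,0],[0,0,0],0]]}}

```text
time: 9.98
eef_pos: [0.5451, 0.0957, 0.1013]
tcp_rot: [0.811, 0.524, 0.217, -0.141]
contact_force: [0.4, -1.5, 1.9]
opening: 0.0
finger_force: 1.1
```

>>> {"method": "drive_tool", "body": {"moves": [[[0,0,0],[0,0,0.001],0],[[0,0,0],[0,0,0],0],[[0,0,0],[0,0,0],0]]}}

```text
time: 10.35
eef_pos: [0.5453, 0.0959, 0.1007]
tcp_rot: [0.811, 0.524, 0.217, -0.141]
contact_force: [-0.5, -2.0, 3.4]
opening: -0.0
finger_force: 1.5
```

>>> {"method": "drive_tool", "body": {"moves": [[[0,0,0],[0,0,0.001],0],[[0,0,0],[0,0,0],0],[[0,0,0],[0,0,0],0]]}}

```text
time: 10.72
eef_pos: [0.5455, 0.0963, 0.0997]
tcp_rot: [0.811, 0.524, 0.217, -0.141]
contact_force: [-1.7, -2.9, 2.3]
opening: 0.0
finger_force: 1.8
```

```bash
python3 - <<'E'
from g import *
inbed();S=cam("side");T=cam("top");R,p=now()
h=cv2.cvtColor(S["image"],cv2.COLOR_RGB2HSV);m=cv2.inRange(h,(5,150,100),(17,255,255))[155:235,255:310];y,x=np.nonzero(m);print(y.min()+155,y.max()+155)
b=cv2.resize(S["image"][165:255,245:325,::-1],None,fx=5,fy=5,interpolation=cv2.INTER_CUBIC)
a=cv2.resize(T["image"][165:230,185:265,::-1],None,fx=5,fy=5,interpolation=cv2.INTER_CUBIC)
im=np.zeros((450,800,3),np.uint8);im[:,:400]=b;im[:325,400:]=a
cv2.imwrite("pics/press3.png",im)
E
```

```text
t 10.725 bed TCP [137.5518   0.0826 -10.4261] rot err deg [-0.2577 -0.0276  0.3334] F bed [-1.7219  0.3263  3.6001] q [-0.2478  0.0847  2.13    0.656   0.9408 -0.2231] open 5.3737179278150326e-05 1.7890889570116997
191 206
```

>>> {"method": "drive_tool", "body": {"moves": [[[0,0,0],[0,0,-0.01],0],[[0,0,0],[0,0,-0.03],0],[[0,0,0],[0,0,-0.04],0],[[0,0,0],[0,0,-0.04],0.03],[[0,0,0],[0,0,0],0.0854]]}}

```text
time: 11.45
eef_pos: [0.5224, 0.04, 0.2071]
tcp_rot: [0.811, 0.524, 0.22, -0.138]
contact_force: [-0.3, 0.6, -0.0]
opening: 0.423
finger_force: 0.0
```

```bash
python3 - <<'E'
from g import *
inbed();S=cam("side");T=cam("top");R,p=now()
h=cv2.cvtColor(S["image"],cv2.COLOR_RGB2HSV)
for nm,lo,hi in(("or",(5,150,100),(17,255,255)),("red",(0,180,100),(4,255,255))):
    m=cv2.inRange(h,lo,hi)[155:235,255:310];y,x=np.nonzero(m);print(nm,y.min()+155,y.max()+155,x.min()+255,x.max()+255)
b=cv2.resize(S["image"][105:255,200:360,::-1],None,fx=4,fy=4,interpolation=cv2.INTER_CUBIC)
a=cv2.resize(T["image"][165:230,185:265,::-1],None,fx=2,fy=2,interpolation=cv2.INTER_CUBIC)
im=np.zeros((600,800,3),np.uint8);im[:,:640]=b;im[:130,640:]=a
cv2.imwrite("pics/rel.png",im)
E
```

```text
t 11.45 bed TCP [138.6257  -2.4932 112.9117] rot err deg [ 0.1449 -0.0573  0.4356] F bed [ 0.3764  0.5286 -0.253 ] q [-0.3758 -0.1158  2.1051  0.5709  1.1817 -0.1812] open 0.4233058083091625 0.0
or 179 207 275 294
red 213 224 276 295
```

View pics/rel.png

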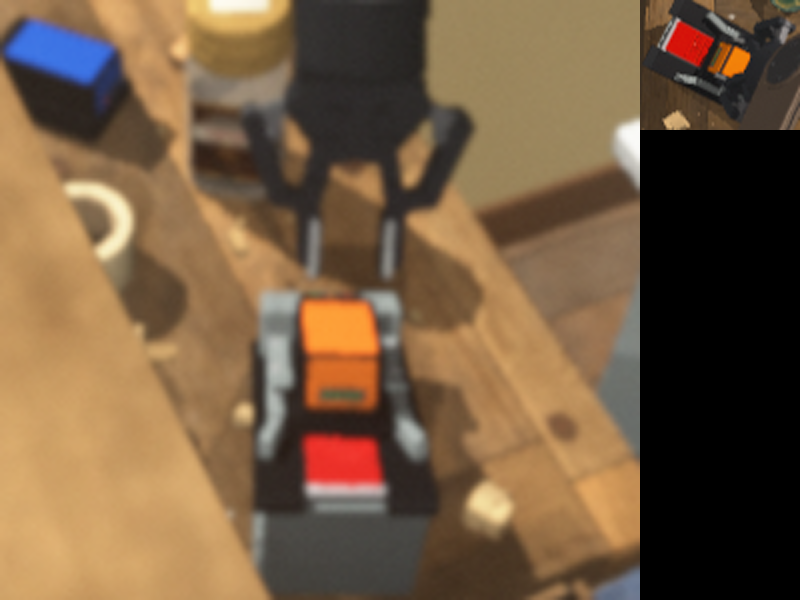

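The side crop shows the orange pack sprung up the slope: its tail is at row 207 (was 205) and the red now starts at row 213 (was 210). The open fingertips are at (279,174) and (297,174).

```bash
python3 - <<'E'
from m import *
from g import *
R,p=now()
for s in (-.02,-.01,0,.01,.02): print(s,proj(S,p+s*R[:,2]).round(1),proj(S,p+s*R[:,2]+.018*R[:,1]).round(1),proj(S,p+s*R[:,2]-.018*R[:,1]).round(1))
# pack position: orange tail lower/top edges in side view
o=seg((5,150,215),(17,255,255),(255,165,310,215),c=S);c,wh,a=rect3(o,bed(60,0,58),n,bx,S);print("panel bed",(c-O)@np.c_[bx,by,n],wh,np.degrees(a))
r2=seg((0,180,100),(4,255,255),(255,200,315,240),c=S);cs,ws,_=rect3(r2,bed(141,0,0),n,bx,S);print("red bed y",(cs-O)@np.c_[bx,by,n],ws)
plan([(Rb,bed(66,0,110)),(Rb,bed(66,0,25))])
E
```

```text
-0.02 [[287.  170.4]] [[279.5 170.3]] [[294.5 170.4]]
-0.01 [[286.8 174.2]] [[279.4 174.2]] [[294.3 174.3]]
0 [[286.7 178.1]] [[279.2 178. ]] [[294.1 178.1]]
0.01 [[286.5 181.9]] [[279.1 181.8]] [[293.9 182. ]]
0.02 [[286.3 185.7]] [[278.9 185.6]] [[293.7 185.7]]
panel bed [0.0726 0.0015 0.058 ] (44.224586486816406, 84.28010559082031) -2.3408272
red bed y [0.1415 0.0016 0.    ] (57.56523132324219, 48.28303146362305)
from [0.52   0.0422 0.202 ]
turn [-0.0072 -0.0002  0.0048] deg 0.5 shift(old) [-70.8648   0.3023  -2.0165] shift(new) [-70.8628   0.6566  -2.0017] -> [ 0.4945 -0.0147  0.1683]
turn [0. 0. 0.] deg 0.0 shift(old) [ 0.  0. 85.] shift(new) [ 0.  0. 85.] -> [0.5123 0.0239 0.0947]
```

>>> {"method": "drive_tool", "body": {"moves": [[[-0.007,0,0.005],[-0.036,0,0],0.0854],[[0,0,0],[-0.036,0,0],0.0854],[[0,0,0],[0,0,0.03],0.0854],[[0,0,0],[0,0,0.03],0.0854],[[0,0,0],[0,0,0],0.0854]]}}

```text
time: 12.28
eef_pos: [0.5053, 0.014, 0.1122]
tcp_rot: [0.813, 0.521, 0.217, -0.142]
contact_force: [0.8, -0.4, -0.1]
opening: 0.999
finger_force: 0.0
```

>>> {"method": "drive_tool", "body": {"moves": [[[0,0,0],[0,0,0],0.0854],[[0,0,0],[0,0,0],0.0854]]}}

```text
time: 12.52
eef_pos: [0.5085, 0.0115, 0.1168]
tcp_rot: [0.813, 0.521, 0.219, -0.138]
contact_force: [-0.4, 0.9, 0.1]
opening: 1.002
finger_force: 0.0
```

```bash
python3 - <<'E'
from g import *
inbed();S=cam("side");T=cam("top");R,p=now()
plan([(Rb,bed(65,0,17))])
print("pads proj",proj(S,np.array([p-.022*R[:,2]+k*.0427*R[:,1] for k in(1,0,-1)])).round(1))
o=cv2.inRange(cv2.cvtColor(S["image"],cv2.COLOR_RGB2HSV),(5,150,100),(17,255,255));print("orange bbox",cv2.boundingRect(o[160:215,255:310]))
b=cv2.resize(S["image"][125:235,235:335,::-1],None,fx=5,fy=5,interpolation=cv2.INTER_CUBIC)
cv2.imwrite("pics/grip.png",b)
E
```

```text
t 12.525 bed TCP [66.0005 -1.7332 50.5715] rot err deg [ 0.2601 -0.0272  0.1056] F bed [ 0.6192  0.7771 -0.2377] q [-0.4446 -0.0066  2.187   0.6132  1.0542 -0.3493] open 1.0016852079049652 0.0
from [0.5084 0.0115 0.1167]
turn [ 0.0046 -0.0004  0.0017] deg 0.3 shift(old) [-0.9289 -1.8285 33.5464] shift(new) [-0.9176 -1.6714 33.5549] -> [0.5136 0.0267 0.0872]
pads proj [[267.1 179.8]
 [283.4 180.1]
 [299.6 180.5]]
orange bbox (20, 19, 20, 29)
```

View pics/grip.png

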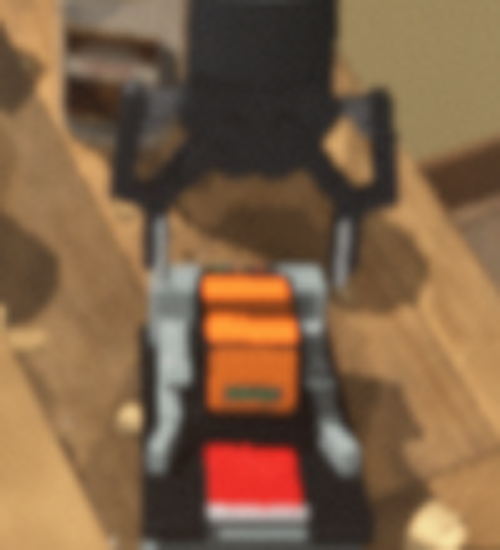

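The crop shows the open fingertips at (160,275) and (342,285) straddling the pack symmetrically: the panel's midline is at about 248 and the finger middle at 251. I'll lower and grip.

>>> {"method": "drive_tool", "body": {"moves": [[[0,0,0],[0,0,0.011],0.0854],[[0,0,0],[0,0,0.011],0.0854],[[0,0,0],[0,0,0.011],0.0854],[[0,0,0],[0,0,0],0.0854],[[0,0,0],[0,0,0],0.07]]}}

```text
time: 13.25
eef_pos: [0.5148, 0.027, 0.087]
tcp_rot: [0.813, 0.521, 0.219, -0.139]
contact_force: [-0.2, 0.6, -0.2]
opening: 0.824
finger_force: 0.0
```

>>> {"method": "drive_tool", "body": {"moves": [[[0,0,0],[0,0,0],0.06],[[0,0,0],[0,0,0],0.058],[[0,0,0],[0,0,0],0.05],[[0,0,0],[0,0,0],0.04],[[0,0,0],[0,0,0],0.04]], "grip_force": 60}}

```text
time: 13.88
eef_pos: [0.515, 0.0269, 0.0878]
tcp_rot: [0.813, 0.521, 0.219, -0.139]
contact_force: [-2.6, -0.9, 6.1]
opening: 0.621
finger_force: 64.7
```

```bash
python3 - <<'E'
from g import *
inbed();print(np.array(ctrl.get_state()["wrist_torque"]))
E
```

```text
t 13.875 bed TCP [65.9978 -1.2326 17.1075] rot err deg [ 0.1621 -0.0592  0.0763] F bed [1.374  2.0093 6.2529] q [-0.4082  0.0534  2.1907  0.6434  0.9874 -0.365 ] open 0.6213404494166141 64.71153974533081
[0.0854 0.3991 0.1384]
```

The grip is good: the opening is 53 mm and the side force is only 2 N. I'll slide it up the rails.

>>> {"method": "drive_tool", "body": {"moves": [[[0,0,0],[0.003,0,0],0.04],[[0,0,0],[0.006,0,0],0.04],[[0,0,0],[0.008,0,0],0.04],[[0,0,0],[0.008,0,0],0.04],[[0,0,0],[0,0,0],0.04]]}}

```text
time: 14.5
eef_pos: [0.5243, 0.0455, 0.0999]
tcp_rot: [0.813, 0.522, 0.219, -0.137]
contact_force: [-2.4, -4.2, 2.2]
opening: 0.62
finger_force: 65.0
```

```bash
python3 - <<'E'
from g import *
inbed();print(np.array(ctrl.get_state()["wrist_torque"]))
E
```

```text
t 14.5 bed TCP [89.9489 -1.9242 17.1903] rot err deg [0.285  0.1041 0.1287] F bed [-3.1291  0.4168  4.3058] q [-0.362   0.0435  2.1729  0.639   0.9848 -0.3096] open 0.6198858808156574 64.99385476112366
[-0.3822  0.3052  0.0983]
```

>>> {"method": "drive_tool", "body": {"moves": [[[0,0,0],[0.013,0,0],0.04],[[0,0,0],[0.013,0,0],0.04],[[0,0,0],[0.013,0,0],0.04],[[0,0,0],[0.013,0,0],0.04],[[0,0,0],[0.013,0,0],0.04]]}}

```text
time: 15.12
eef_pos: [0.5474, 0.0956, 0.1319]
tcp_rot: [0.813, 0.522, 0.218, -0.136]
contact_force: [-3.9, -9.6, 2.4]
opening: 0.624
finger_force: 65.1
```

>>> {"method": "drive_tool", "body": {"moves": [[[0,0,0],[0.006,0,-0.01],0.04],[[0,0,0],[0,0,-0.02],0.04],[[0,0,0],[0,0,-0.03],0.04],[[0,0,0],[0,0,-0.03],0.04],[[0,0,0],[0,0,0],0.04]]}}

```text
time: 15.75
eef_pos: [0.5307, 0.0607, 0.2139]
tcp_rot: [0.813, 0.521, 0.219, -0.137]
contact_force: [0.7, 0.3, -6.5]
opening: 0.624
finger_force: 64.9
```

```bash
python3 - <<'E'
from g import *
inbed();R,p=now()
plan([(down(92.2),p),(down(92.2),[.504,.3975,.17]),(down(92.2),[.504,.3975,.05])])
E
```

```text
t 15.75 bed TCP [161.2893  -1.3946 107.6803] rot err deg [0.3481 0.0114 0.0621] F bed [-2.7948 -0.5393 -5.9247] q [-0.3273 -0.1125  2.0887  0.5709  1.165  -0.1262] open 0.6241782203361939 64.92439985275269
from [0.5307 0.0607 0.2139]
turn [ 0.129  -0.5122 -0.4592] deg 40.1 shift(old) [0. 0. 0.] shift(new) [0. 0. 0.] -> [0.5307 0.0607 0.2139]
turn [0. 0. 0.] deg 0.0 shift(old) [337.5741 -13.7884  43.8985] shift(new) [337.5741 -13.7884  43.8985] -> [0.504  0.3975 0.17  ]
turn [0. 0. 0.] deg 0.0 shift(old) [  0.   0. 120.] shift(new) [  0.   0. 120.] -> [0.504  0.3975 0.05  ]
```

>>> {"method": "drive_tool", "body": {"moves": [[[0.0258,-0.1024,-0.0918],[0,0,0],0.04],[[0.0258,-0.1024,-0.0918],[0,0,0],0.04],[[0.0258,-0.1024,-0.0918],[0,0,0],0.04],[[0.0258,-0.1024,-0.0918],[0,0,0],0.04],[[0.0258,-0.1024,-0.0918],[0,0,0],0.04]]}}

```text
time: 16.38
eef_pos: [0.5291, 0.0626, 0.2102]
tcp_rot: [0.692, 0.722, -0.002, -0.003]
contact_force: [0.4, -0.0, -6.5]
opening: 0.62
finger_force: 64.6
```

>>> {"method": "drive_tool", "body": {"moves": [[[0,0,0],[0.02,-0.001,0.002],0.04],[[0,0,0],[0.035,-0.001,0.004],0.04],[[0,0,0],[0.04,-0.002,0.005],0.04],[[0,0,0],[0.045,-0.002,0.006],0.04],[[0,0,0],[0.045,-0.002,0.006],0.04]]}}

```text
time: 17.0
eef_pos: [0.5129, 0.2481, 0.1871]
tcp_rot: [0.693, 0.721, -0.002, -0.004]
contact_force: [-0.1, -0.4, -5.9]
opening: 0.62
finger_force: 64.7
```

>>> {"method": "drive_tool", "body": {"moves": [[[0,0,0],[0.045,-0.002,0.006],0.04],[[0,0,0],[0.045,-0.002,0.006],0.04],[[0,0,0],[0.035,-0.001,0.005],0.04],[[0,0,0],[0.02,-0.001,0.004],0.04],[[0,0,0],[0.007,0,0],0.04]]}}

```text
time: 17.62
eef_pos: [0.5015, 0.3983, 0.1674]
tcp_rot: [0.692, 0.721, -0.002, -0.002]
contact_force: [-0.1, -0.1, -5.8]
opening: 0.625
finger_force: 64.6
```

>>> {"method": "drive_tool", "body": {"moves": [[[0,0,0],[0,0,0],0.04],[[0,0,0],[0,0,0],0.04],[[0,0,0],[0,0,0],0.04]]}}

```text
time: 18.0
eef_pos: [0.5034, 0.3971, 0.1702]
tcp_rot: [0.693, 0.721, 0.0, -0.001]
contact_force: [0.5, -0.7, -5.7]
opening: 0.622
finger_force: 64.6
```

```bash
python3 - <<'E'
from g import *
R,p=now();print(ctrl.get_state()["contact_force"],ctrl.get_state()["qpos"])
plan([(down(92.2),[.504,.3975,.17]),(down(92.2),[.504,.3975,.05])])
S=cam("side");T=cam("top")
o=cv2.inRange(cv2.cvtColor(T["image"],cv2.COLOR_RGB2HSV),(5,150,120),(17,255,255));y,x=np.nonzero(o[150:250,60:190]);print("or top",x.min()+60,x.max()+60,y.min()+150,y.max()+150)
a=cv2.resize(T["image"][150:245,60:190,::-1],None,fx=3,fy=3,interpolation=cv2.INTER_CUBIC)
b=cv2.resize(S["image"][220:384,260:440,::-1],None,fx=2.2,fy=2.2,interpolation=cv2.INTER_CUBIC)
im=np.zeros((370,800,3),np.uint8);im[:285,:390]=a;im[:b.shape[0],400:400+b.shape[1]]=b;cv2.imwrite("pics/overtray.png",im)
E
```

```text
[ 0.4667 -0.713  -5.7095] [0.5087 0.2602 1.7108 0.0031 1.1714 0.4691]
from [0.5034 0.3971 0.1702]
turn [-0.002  -0.0022  0.    ] deg 0.2 shift(old) [0.4084 0.6434 0.2082] shift(new) [0.4088 0.643  0.2085] -> [0.504  0.3975 0.17  ]
turn [0. 0. 0.] deg 0.0 shift(old) [  0.   0. 120.] shift(new) [  0.   0. 120.] -> [0.504  0.3975 0.05  ]
or top 92 104 188 205
```

View pics/overtray.png

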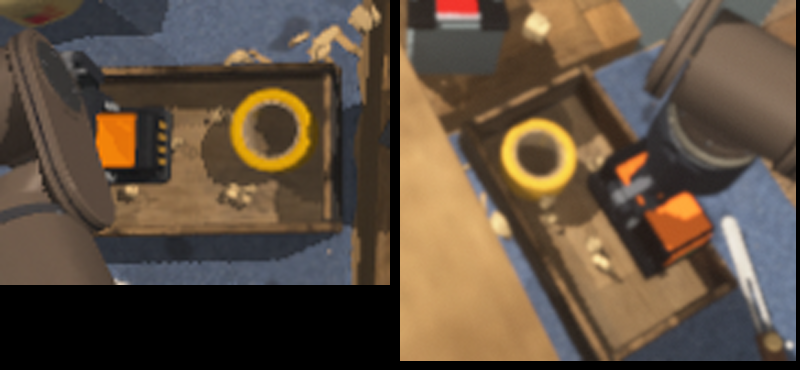

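The pack hangs over the clear left half of the tray, with its front flange edge at top px (117.3,198.2) and clear of the tape.

```bash
python3 - <<'E'
from g import *
T=cam("top")
for z in(.14,.153,.165):print(onz(T,[[117.3,198.2],[117.3,185.7],[117.3,210.7]],z))
print("tape edge at z .053", onz(T,[[136.7,193]],.053))
E
```

```text
[[0.5053 0.3484 0.14  ]
 [0.5397 0.3505 0.14  ]
 [0.471  0.3464 0.14  ]]
[[0.5043 0.3444 0.153 ]
 [0.5384 0.3465 0.153 ]
 [0.4704 0.3424 0.153 ]]
[[0.5034 0.3407 0.165 ]
 [0.5372 0.3427 0.165 ]
 [0.4698 0.3387 0.165 ]]
tape edge at z .053 [[0.5289 0.3183 0.053 ]]
```

>>> {"method": "drive_tool", "body": {"moves": [[[0,0,0],[0,0,0.025],0.04],[[0,0,0],[0,0,0.035],0.04],[[0,0,0],[0,0,0.03],0.04],[[0,0,0],[0,0,0.02],0.04],[[0,0,0],[0,0,0.01],0.04]]}}

```text
time: 18.77
eef_pos: [0.5023, 0.3979, 0.0487]
tcp_rot: [0.693, 0.721, -0.001, -0.002]
contact_force: [-0.4, -0.7, -5.8]
opening: 0.622
finger_force: 64.7
```

>>> {"method": "drive_tool", "body": {"moves": [[[0,0,0],[0,0,0.004],0.04],[[0,0,0],[0,0,0.004],0.04],[[0,0,0],[0,0,0],0.04],[[0,0,0],[0,0,0],0.04]]}}

```text
time: 19.27
eef_pos: [0.503, 0.3985, 0.0426]
tcp_rot: [0.693, 0.721, 0.001, -0.001]
contact_force: [-0.2, 0.2, -6.3]
opening: 0.626
finger_force: 64.7
```

>>> {"method": "drive_tool", "body": {"moves": [[[0,0,0],[0,0,0.002],0.04],[[0,0,0],[0,0,0.002],0.04],[[0,0,0],[0,0,0],0.04],[[0,0,0],[0,0,0],0.04]]}}

```text
time: 19.77
eef_pos: [0.5026, 0.3982, 0.0378]
tcp_rot: [0.693, 0.721, -0.0, -0.002]
contact_force: [0.1, 0.5, -5.9]
opening: 0.618
finger_force: 64.7
```

>>> {"method": "drive_tool", "body": {"moves": [[[0,0,0],[0,0,0.002],0.04],[[0,0,0],[0,0,0.002],0.04],[[0,0,0],[0,0,0],0.04]]}}

```text
time: 20.15
eef_pos: [0.5023, 0.3981, 0.0335]
tcp_rot: [0.693, 0.721, -0.0, -0.002]
contact_force: [0.2, 0.0, -6.3]
opening: 0.621
finger_force: 64.7
```

>>> {"method": "drive_tool", "body": {"moves": [[[0,0,0],[0,0,0.0015],0.04],[[0,0,0],[0,0,0],0.04]]}}

```text
time: 20.4
eef_pos: [0.5025, 0.3982, 0.0322]
tcp_rot: [0.693, 0.721, -0.0, -0.002]
contact_force: [-0.9, -0.4, -6.0]
opening: 0.626
finger_force: 64.7
```

>>> {"method": "drive_tool", "body": {"moves": [[[0,0,0],[0,0,0.0015],0.04],[[0,0,0],[0,0,0],0.04]]}}

```text
time: 20.65
eef_pos: [0.5028, 0.3984, 0.0317]
tcp_rot: [0.693, 0.721, -0.0, -0.002]
contact_force: [-1.3, -1.6, 0.1]
opening: 0.623
finger_force: 65.0
```

>>> {"method": "drive_tool", "body": {"moves": [[[0,0,0],[0,0,0.0005],0.05],[[0,0,0],[0,0,0],0.053],[[0,0,0],[0,0,0],0.056],[[0,0,0],[0,0,0],0.065],[[0,0,0],[0,0,0],0.078]], "grip_force": 20}}

```text
time: 21.28
eef_pos: [0.5031, 0.3984, 0.0305]
tcp_rot: [0.693, 0.721, 0.0, -0.001]
contact_force: [0.7, -0.4, -0.1]
opening: 0.912
finger_force: 0.0
```

>>> {"method": "drive_tool", "body": {"moves": [[[0,0,0],[0,0,0],0.078],[[0,0,0],[0,0,0],0.078],[[0,0,0],[0,0,-0.02],0.078],[[0,0,0],[0,0,-0.05],0.078],[[0,0,0],[0,0,-0.06],0.0854]]}}

```text
time: 21.9
eef_pos: [0.5023, 0.3976, 0.1619]
tcp_rot: [0.693, 0.721, -0.001, -0.002]
contact_force: [1.8, 0.7, 0.4]
opening: 0.997
finger_force: 0.0
```

>>> {"method": "drive_tool", "body": {"moves": [[[0,0,0],[0,0,-0.05],0.0854],[[0,0,0],[0,0,-0.02],0.0854],[[0,0,0],[0,0,0],0.0854]]}}

```text
time: 22.28
eef_pos: [0.5037, 0.3982, 0.2326]
tcp_rot: [0.693, 0.721, 0.002, -0.001]
contact_force: [-0.4, 0.7, -0.6]
opening: 0.999
finger_force: 0.0
```

```bash
python3 - <<'E'
from g import *
R,p=now()
S=cam("side");o=cv2.inRange(cv2.cvtColor(S["image"],cv2.COLOR_RGB2HSV),(5,150,100),(17,255,255));print(cv2.boundingRect(o[240:384,255:]),ctrl.get_state()["contact_force"])
plan([(down(131.5),p),(down(131.5),[.570,-.3755,.20]),(down(131.5),[.570,-.3755,.06])])
E
```

```text
(50, 33, 78, 83) [-0.1306 -0.8878  0.5826]
from [0.5027 0.3976 0.2298]
turn [-0.0022 -0.0028 -0.6845] deg 39.2 shift(old) [ 0.5664  1.038  -2.8255] shift(new) [-0.2269  1.1654 -2.8234] -> [0.5037 0.3982 0.2326]
turn [0. 0. 0.] deg 0.0 shift(old) [-623.3911 -463.0352   32.6097] shift(new) [-623.3911 -463.0352   32.6097] -> [ 0.57   -0.3755  0.2   ]
turn [0. 0. 0.] deg 0.0 shift(old) [  0.   0. 140.] shift(new) [  0.   0. 140.] -> [ 0.57   -0.3755  0.06  ]
```

>>> {"method": "drive_tool", "body": {"moves": [[[0,0,-0.171],[0,0,0],0.0854],[[0,0,-0.171],[0,0,0],0.0854],[[0,0,-0.171],[0,0,0],0.0854],[[0,0,-0.171],[0,0,0],0.0854],[[0,0,0],[-0.02,-0.015,0],0.0854]]}}

```text
time: 22.95
eef_pos: [0.5035, 0.3724, 0.2265]
tcp_rot: [0.41, 0.912, -0.002, -0.003]
contact_force: [-0.3, -0.9, -0.4]
opening: 1.003
finger_force: 0.0
```

>>> {"method": "drive_tool", "body": {"moves": [[[0,0,0],[-0.04,-0.03,0],0.0854],[[0,0,0],[-0.042,-0.031,0],0.0854],[[0,0,0],[-0.042,-0.031,0],0.0854],[[0,0,0],[-0.042,-0.031,0],0.0854],[[0,0,0],[-0.042,-0.031,0],0.0854]]}}

```text
time: 23.58
eef_pos: [0.5259, 0.1123, 0.2276]
tcp_rot: [0.412, 0.911, -0.001, -0.003]
contact_force: [0.5, -0.4, -1.8]
opening: 1.002
finger_force: 0.0
```

>>> {"method": "drive_tool", "body": {"moves": [[[0,0,0],[-0.042,-0.031,0],0.0854],[[0,0,0],[-0.042,-0.031,0],0.0854],[[0,0,0],[-0.042,-0.031,0],0.0854],[[0,0,0],[-0.042,-0.031,0.005],0.0854],[[0,0,0],[-0.042,-0.031,0.005],0.0854]]}}

```text
time: 24.2
eef_pos: [0.5484, -0.1471, 0.2169]
tcp_rot: [0.413, 0.911, 0.0, -0.003]
contact_force: [0.7, 0.6, 0.1]
opening: 1.004
finger_force: 0.0
```

>>> {"method": "drive_tool", "body": {"moves": [[[0,0,0],[-0.042,-0.031,0.005],0.0854],[[0,0,0],[-0.042,-0.031,0.005],0.0854],[[0,0,0],[-0.042,-0.031,0.005],0.0854],[[0,0,0],[-0.035,-0.026,0.005],0.0854],[[0,0,0],[-0.02,-0.016,0],0.0854]]}}

```text
time: 24.82
eef_pos: [0.5663, -0.3721, 0.1952]
tcp_rot: [0.413, 0.911, 0.001, -0.004]
contact_force: [-0.1, 0.6, -0.5]
opening: 1.002
finger_force: 0.0
```

```bash
python3 - <<'E'
from g import *
R,p=now();print(p,ctrl.get_state()["qpos"])
T=cam("top");
h=cv2.cvtColor(T["image"],cv2.COLOR_RGB2HSV);o=cv2.inRange(h,(5,150,100),(17,255,255));o[:,190:]=0;o[:165]=0;o[240:]=0;o[:,:70]=0
k=max(cv2.findContours(o,0,1)[0],key=cv2.contourArea);print("orange in tray",cv2.minAreaRect(k),onz(T,[cv2.minAreaRect(k)[0]],.071))
plan([(down(131.5),[.570,-.3755,.20]),(down(131.5),[.570,-.3755,.06])])
E
```

```text
[ 0.5663 -0.3721  0.1952] [-0.7305  0.3194  1.5898 -0.0008  1.2409 -1.4489]
orange in tray ((106.5, 201.0), (16.0, 27.0), 90.0) [[0.5013 0.4013 0.071 ]]
from [ 0.5662 -0.3748  0.1955]
turn [-0.003  -0.0058 -0.007 ] deg 0.5 shift(old) [-3.0421  2.3645 -4.4802] shift(new) [-3.0847  2.3563 -4.4554] -> [ 0.57   -0.3755  0.2   ]
turn [0. 0. 0.] deg 0.0 shift(old) [  0.   0. 140.] shift(new) [  0.   0. 140.] -> [ 0.57   -0.3755  0.06  ]
```

>>> {"method": "drive_tool", "body": {"moves": [[[0,0,-0.007],[-0.003,0.0024,0.02],0.0854],[[0,0,0],[0,0,0.045],0.0854],[[0,0,0],[0,0,0.035],0.0854],[[0,0,0],[0,0,0.02],0.0854],[[0,0,0],[0,0,0],0.0854]]}}

```text
time: 25.5
eef_pos: [0.5711, -0.3684, 0.0756]
tcp_rot: [0.408, 0.913, 0.001, -0.004]
contact_force: [0.5, -0.3, -0.6]
opening: 1.003
finger_force: 0.0
```

```bash
python3 - <<'E'
from m import *
from g import *
R,p=now()
b2=seg((105,150,170),(125,255,255),(190,95,240,145),c=S);c,wh,a=rect3(b2,[.56,-.37,.058],[0,0,1],[0,1,0],S);print("blue side",c,wh,np.degrees(a)+90)
plan([(down(131.5),[.570,-.3755,.017])])
E
```

```text
blue side [ 0.5624 -0.3669  0.058 ] (67.63990783691406, 41.591365814208984) 131.93425
from [ 0.5731 -0.3704  0.0796]
turn [-0.0003 -0.0016  0.0068] deg 0.4 shift(old) [-1.8862 -5.6992 62.5634] shift(new) [-1.8217 -5.7031 62.5649] -> [ 0.57   -0.3755  0.017 ]
```

>>> {"method": "drive_tool", "body": {"moves": [[[0,0,0.007],[-0.002,-0.0055,0],0.0854],[[0,0,0],[0,0,0],0.0854],[[0,0,0],[0,0,0],0.0854],[[0,0,0],[0,0,0],0.0854]]}}

```text
time: 26.1
eef_pos: [0.5697, -0.3755, 0.0789]
tcp_rot: [0.411, 0.912, 0.0, -0.001]
contact_force: [1.3, -0.3, -0.4]
opening: 1.002
finger_force: 0.0
```

```bash
python3 - <<'E'
from g import *
plan([(down(131.5),[.570,-.3755,.017])])
E
```

```text
from [ 0.5697 -0.3755  0.0789]
turn [-0.0004 -0.0028 -0.0006] deg 0.2 shift(old) [-0.3197  0.2546 61.851 ] shift(new) [-0.1455  0.2296 61.8518] -> [ 0.57   -0.3755  0.017 ]
```

>>> {"method": "drive_tool", "body": {"moves": [[[0,0,0],[0,0,0.02],0.0854],[[0,0,0],[0,0,0.02],0.0854],[[0,0,0],[0,0,0.015],0.0854],[[0,0,0],[0,0,0.006],0.0854],[[0,0,0],[0,0,0],0.07]]}}

```text
time: 26.72
eef_pos: [0.5693, -0.3751, 0.0167]
tcp_rot: [0.411, 0.912, 0.001, -0.002]
contact_force: [1.1, -0.2, 0.2]
opening: 0.828
finger_force: 0.0
```

>>> {"method": "drive_tool", "body": {"moves": [[[0,0,0],[0,0,0],0.062],[[0,0,0],[0,0,0],0.058],[[0,0,0],[0,0,0],0.05],[[0,0,0],[0,0,0],0.04],[[0,0,0],[0,0,0],0.04]], "grip_force": 80}}

```text
time: 27.35
eef_pos: [0.5704, -0.3759, 0.019]
tcp_rot: [0.411, 0.912, 0.0, -0.0]
contact_force: [-0.2, 1.4, 5.2]
opening: 0.617
finger_force: 86.3
```

```bash
python3 - <<'E'
from g import *
R,p=now();s=ctrl.get_state();print(p,s["contact_force"],s["opening"],s["finger_force"])
E
```

```text
[ 0.5704 -0.3759  0.019 ] [-0.2134  1.4285  5.1754] 0.6173781735855516 86.33473634719849
```

>>> {"method": "drive_tool", "body": {"moves": [[[0,0,0],[0,0,-0.015],0.04],[[0,0,0],[0,0,-0.04],0.04],[[0,0,0],[0,0,-0.055],0.04],[[0,0,0],[0,0,-0.055],0.04],[[0,0,0],[0,0,-0.055],0.04]]}}

```text
time: 27.98
eef_pos: [0.5687, -0.3749, 0.237]
tcp_rot: [0.411, 0.912, 0.001, -0.004]
contact_force: [0.6, 0.1, -5.3]
opening: 0.618
finger_force: 85.4
```

>>> {"method": "drive_tool", "body": {"moves": [[[0,0,0],[0,0,-0.02],0.04],[[0,0,0],[0,0,0],0.04],[[0,0,0],[0,0,0],0.04]]}}

```text
time: 28.35
eef_pos: [0.5687, -0.3746, 0.2529]
tcp_rot: [0.411, 0.912, 0.001, -0.005]
contact_force: [-0.3, -0.2, -6.0]
opening: 0.617
finger_force: 85.8
```

```bash
python3 - <<'E'
from g import *
R,p=now();s=ctrl.get_state();print(p,s["contact_force"],s["qpos"])
e=bed(185,-1.6,80)
plan([(Rb,p),(Rb,[e[0],e[1],p[2]]),(Rb,e),(Rb,bed(185,-1.6,22))])
E
```

```text
[ 0.5687 -0.3746  0.2529] [-0.3066 -0.2442 -6.0023] [-0.7312  0.2862  1.5248 -0.0003  1.3412 -1.4548]
from [ 0.5687 -0.3746  0.2529]
turn [-0.3091  0.4551  1.1247] deg 71.7 shift(old) [0. 0. 0.] shift(new) [0. 0. 0.] -> [ 0.5687 -0.3746  0.2529]
turn [0. 0. 0.] deg 0.0 shift(old) [ 358.5681 -216.1881  207.0194] shift(new) [ 358.5681 -216.1881  207.0194] -> [0.5453 0.0918 0.2529]
turn [0. 0. 0.] deg 0.0 shift(old) [-25.549    0.      44.2521] shift(new) [-25.549    0.      44.2521] -> [0.5453 0.0918 0.2018]
turn [0. 0. 0.] deg 0.0 shift(old) [-0.  0. 58.] shift(new) [-0.  0. 58.] -> [0.5574 0.1182 0.1516]
```

>>> {"method": "drive_tool", "body": {"moves": [[[-0.0386,0.0569,0.1406],[0,0,0],0.04],[[-0.0386,0.0569,0.1406],[0,0,0],0.04],[[-0.0386,0.0569,0.1406],[0,0,0],0.04],[[-0.0386,0.0569,0.1406],[0,0,0],0.04]]}}

```text
time: 28.85
eef_pos: [0.5692, -0.3752, 0.2531]
tcp_rot: [0.645, 0.751, 0.116, -0.076]
contact_force: [0.9, -0.1, -5.2]
opening: 0.615
finger_force: 85.6
```

>>> {"method": "drive_tool", "body": {"moves": [[[-0.0386,0.0569,0.1406],[0,0,0],0.04],[[-0.0386,0.0569,0.1406],[0,0,0],0.04],[[-0.0386,0.0569,0.1406],[0,0,0],0.04],[[-0.0386,0.0569,0.1406],[0,0,0],0.04],[[0,0,0],[0,0,0],0.04]]}}

```text
time: 29.48
eef_pos: [0.5682, -0.3759, 0.2529]
tcp_rot: [0.813, 0.521, 0.217, -0.139]
contact_force: [-0.3, 0.4, -5.4]
opening: 0.621
finger_force: 85.7
```

>>> {"method": "drive_tool", "body": {"moves": [[[0,0,0],[0.018,-0.011,0.0105],0.04],[[0,0,0],[0.036,-0.0216,0.0207],0.04],[[0,0,0],[0.036,-0.0216,0.0207],0.04],[[0,0,0],[0.036,-0.0216,0.0207],0.04],[[0,0,0],[0.036,-0.0216,0.0207],0.04]]}}

```text
time: 30.1
eef_pos: [0.559, -0.1634, 0.2552]
tcp_rot: [0.812, 0.523, 0.218, -0.137]
contact_force: [0.6, 0.2, -4.7]
opening: 0.621
finger_force: 85.9
```

>>> {"method": "drive_tool", "body": {"moves": [[[0,0,0],[0.036,-0.0216,0.0207],0.04],[[0,0,0],[0.036,-0.0216,0.0207],0.04],[[0,0,0],[0.036,-0.0216,0.0207],0.04],[[0,0,0],[0.036,-0.0216,0.0207],0.04],[[0,0,0],[0.036,-0.0216,0.0207],0.04]]}}

```text
time: 30.72
eef_pos: [0.5472, 0.0703, 0.2544]
tcp_rot: [0.812, 0.524, 0.217, -0.136]
contact_force: [0.5, 0.2, -5.3]
opening: 0.616
finger_force: 85.9
```

>>> {"method": "drive_tool", "body": {"moves": [[[0,0,0],[0.017,-0.0105,0.01],0.04],[[0,0,0],[0,0,0],0.04],[[0,0,0],[0,0,0],0.04],[[0,0,0],[0,0,0],0.04]]}}

```text
time: 31.22
eef_pos: [0.5471, 0.0899, 0.2552]
tcp_rot: [0.813, 0.522, 0.218, -0.136]
contact_force: [-0.2, -0.3, -5.3]
opening: 0.618
finger_force: 85.7
```

```bash
python3 - <<'E'
from g import *
inbed()
plan([(Rb,bed(185,-1.6,80)),(Rb,bed(185,-1.6,22))])
E
```

```text
t 31.225 bed TCP [210.8547  -4.1032 126.7668] rot err deg [0.3436 0.1742 0.1732] F bed [-2.9284  0.0478 -4.4581] q [-0.2572 -0.1202  2.0166  0.5527  1.1976 -0.0212] open 0.6181981454020645 85.65656661987305
from [0.5471 0.0899 0.2552]
turn [0.006 0.003 0.003] deg 0.4 shift(old) [-25.7043  -2.8618  46.829 ] shift(new) [-25.8547  -2.5032  46.7668] -> [0.5453 0.0918 0.2018]
turn [0. 0. 0.] deg 0.0 shift(old) [-0.  0. 58.] shift(new) [-0.  0. 58.] -> [0.5574 0.1182 0.1516]
```

>>> {"method": "drive_tool", "body": {"moves": [[[0.006,0.003,0.003],[-0.0085,-0.0008,0.0156],0.04],[[0,0,0],[-0.0085,-0.0008,0.0156],0.04],[[0,0,0],[-0.0085,-0.0009,0.0156],0.04],[[0,0,0],[0,0,0.02],0.04],[[0,0,0],[0,0,0.02],0.04]]}}

```text
time: 31.85
eef_pos: [0.5534, 0.1113, 0.1657]
tcp_rot: [0.813, 0.521, 0.218, -0.14]
contact_force: [0.2, 0.5, -5.1]
opening: 0.621
finger_force: 85.8
```

>>> {"method": "drive_tool", "body": {"moves": [[[0,0,0],[0,0,0],0.04],[[0,0,0],[0,0,0],0.04],[[0,0,0],[0,0,0],0.04]]}}

```text
time: 32.22
eef_pos: [0.5544, 0.1108, 0.1686]
tcp_rot: [0.813, 0.521, 0.219, -0.139]
contact_force: [-0.4, 0.2, -6.1]
opening: 0.621
finger_force: 85.6
```

```bash
python3 - <<'E'
from m import *
from g import *
inbed()
plan([(Rb,bed(185,-1.6,18.5))])
# blue pack tail/top as seen by side cam
b=seg((100,120,60),(125,255,255),(230,120,340,280),c=S);print("blue bbox side",cv2.boundingRect(b))
r=seg((0,150,60),(5,255,255),(245,170,320,270),c=S);print("red bbox",cv2.boundingRect(r))
im=S["image"][140:270,220:350,::-1];cv2.imwrite("pics/ins.png",cv2.resize(im,None,fx=4.5,fy=4.5,interpolation=cv2.INTER_CUBIC))
E
```

```text
t 32.325 bed TCP [186.5723  -1.8604  40.7458] rot err deg [ 0.0853 -0.0685  0.0529] F bed [-2.9503 -0.241  -3.7881] q [-0.2144 -0.005   2.0767  0.6053  1.034  -0.0911] open 0.6193227874620554 85.58617830276489
from [0.5543 0.1108 0.1686]
turn [ 0.0015 -0.0012  0.0009] deg 0.1 shift(old) [-1.5986 -0.2949 22.2434] shift(new) [-1.5723 -0.2604 22.2458] -> [0.5581 0.1198 0.1485]
blue bbox side (277, 190, 23, 33)Traceback (most recent call last):
  File "<stdin>", line 7, in <module>
  File "m.py", line 7, in seg
    k=max(cv2.findContours(m,cv2.RETR_EXTERNAL,cv2.CHAIN_APPROX_NONE)[0],key=cv2.contourArea);return k.reshape(-1,2)
ValueError: max() iterable argument is empty
```

>>> {"method": "drive_tool", "body": {"moves": [[[0,0,0],[0,0,0.01],0.04],[[0,0,0],[0,0,0.008],0.04],[[0,0,0],[0,0,0.004],0.04],[[0,0,0],[0,0,0],0.04],[[0,0,0],[0,0,0],0.04]]}}

```text
time: 32.95
eef_pos: [0.5586, 0.121, 0.1488]
tcp_rot: [0.813, 0.521, 0.218, -0.14]
contact_force: [-2.0, -1.8, -2.5]
opening: 0.618
finger_force: 86.4
```

>>> {"method": "drive_tool", "body": {"moves": [[[0,0,0],[-0.01,0,0],0.04],[[0,0,0],[-0.01,0,0],0.04],[[0,0,0],[-0.01,0,0],0.04],[[0,0,0],[-0.01,0,0],0.04],[[0,0,0],[0,0,0],0.04]]}}

```text
time: 33.58
eef_pos: [0.5436, 0.0883, 0.128]
tcp_rot: [0.813, 0.521, 0.218, -0.139]
contact_force: [-2.1, -4.5, -1.7]
opening: 0.621
finger_force: 86.9
```

```bash
python3 - <<'E'
from g import *
inbed();print(ctrl.get_state()["wrist_torque"])
S=cam("side")
im=S["image"][140:270,220:350,::-1];cv2.imwrite("pics/ins.png",cv2.resize(im,None,fx=4.5,fy=4.5,interpolation=cv2.INTER_CUBIC))
E
```

```text
t 33.575 bed TCP [144.7189  -1.5534  18.1078] rot err deg [ 0.0186  0.0555 -0.0158] F bed [-5.1718  0.0023  0.9954] q [-0.2638  0.0322  2.123   0.6288  0.9913 -0.1861] open 0.6207950147999477 86.87091708183289
[-0.8245  0.3704  0.0417]
```

>>> {"method": "drive_tool", "body": {"moves": [[[0,0,0],[-0.006,0,0],0.04],[[0,0,0],[-0.006,0,0],0.04],[[0,0,0],[-0.006,0,0],0.04],[[0,0,0],[-0.006,0,0],0.04],[[0,0,0],[0,0,0],0.04]]}}

```text
time: 34.25
eef_pos: [0.5351, 0.0701, 0.1162]
tcp_rot: [0.813, 0.521, 0.218, -0.139]
contact_force: [-1.6, -4.3, -2.1]
opening: 0.622
finger_force: 86.6
```

```bash
python3 - <<'E'
from g import *
inbed();print(ctrl.get_state()["wrist_torque"])
E
```

```text
t 34.25 bed TCP [121.4107  -1.4071  17.9459] rot err deg [0.0048 0.0245 0.0136] F bed [-4.9604 -0.3725  0.4582] q [-0.3058  0.0354  2.1454  0.634   0.9914 -0.2384] open 0.6224422404023725 86.59891605377197
[-0.8157  0.3085 -0.0026]
```

Smooth. I'll continue towards the terminal block.

>>> {"method": "drive_tool", "body": {"moves": [[[0,0,0],[-0.01,0,0],0.04],[[0,0,0],[-0.01,0,0],0.04],[[0,0,0],[-0.01,0,0],0.04],[[0,0,0],[-0.008,0,0],0.04],[[0,0,0],[0,0,0],0.04]]}}

```text
time: 34.88
eef_pos: [0.5212, 0.0399, 0.097]
tcp_rot: [0.813, 0.521, 0.218, -0.139]
contact_force: [-2.1, -5.3, -0.9]
opening: 0.615
finger_force: 86.6
```

>>> {"method": "drive_tool", "body": {"moves": [[[0,0,0],[-0.006,0,0],0.04],[[0,0,0],[-0.006,0,0],0.04],[[0,0,0],[0,0,0],0.04]]}}

```text
time: 35.25
eef_pos: [0.5171, 0.031, 0.0913]
tcp_rot: [0.813, 0.521, 0.218, -0.14]
contact_force: [-2.2, -4.0, -0.4]
opening: 0.621
finger_force: 86.6
```

```bash
python3 - <<'E'
from g import *
inbed();print(ctrl.get_state()["wrist_torque"])
E
```

```text
t 35.25 bed TCP [71.6548 -1.4208 17.8603] rot err deg [0.0045 0.0046 0.0153] F bed [-4.0824  0.3267  1.9258] q [-0.3979  0.0512  2.1847  0.64    0.9913 -0.349 ] open 0.6207053801329143 86.61062479019165
[-0.6489  0.2377 -0.0769]
```

>>> {"method": "drive_tool", "body": {"moves": [[[0,0,0],[-0.004,0,0],0.04],[[0,0,0],[-0.004,0,0],0.04],[[0,0,0],[-0.004,0,0],0.04],[[0,0,0],[0,0,0],0.04]]}}

```text
time: 35.75
eef_pos: [0.5132, 0.0224, 0.0859]
tcp_rot: [0.813, 0.521, 0.219, -0.14]
contact_force: [0.9, 3.8, 1.6]
opening: 0.618
finger_force: 86.4
```

>>> {"method": "drive_tool", "body": {"moves": [[[0,0,0],[-0.003,0,0],0.04],[[0,0,0],[0,0,0],0.04]]}}

```text
time: 36.0
eef_pos: [0.512, 0.0198, 0.0843]
tcp_rot: [0.813, 0.521, 0.219, -0.14]
contact_force: [1.5, 4.1, 3.0]
opening: 0.617
finger_force: 86.4
```

>>> {"method": "drive_tool", "body": {"moves": [[[0,0,0],[-0.002,0,0],0.04],[[0,0,0],[0,0,0],0.04]]}}

```text
time: 36.25
eef_pos: [0.5113, 0.0182, 0.0832]
tcp_rot: [0.813, 0.521, 0.219, -0.14]
contact_force: [1.8, 4.5, 2.9]
opening: 0.617
finger_force: 86.6
```

```bash
python3 - <<'E'
from g import *
inbed();print(ctrl.get_state()["wrist_torque"])
E
```

```text
t 36.25 bed TCP [55.4846 -1.4634 17.8936] rot err deg [ 0.008  -0.0761  0.0244] F bed [5.6193 0.2693 0.1362] q [-0.4291  0.0592  2.1952  0.6421  0.9915 -0.3866] open 0.6172882902576933 86.55050039291382
[ 0.5847 -0.375  -0.0188]
```

>>> {"method": "drive_tool", "body": {"moves": [[[0,0,0],[-0.002,0,0],0.04],[[0,0,0],[0,0,0],0.04]]}}

```text
time: 36.5
eef_pos: [0.511, 0.0175, 0.083]
tcp_rot: [0.813, 0.521, 0.219, -0.141]
contact_force: [4.1, 7.7, 3.6]
opening: 0.616
finger_force: 86.4
```

>>> {"method": "drive_tool", "body": {"moves": [[[0,0,0],[-0.0015,0,0],0.04],[[0,0,0],[0,0,0],0.04]]}}

```text
time: 36.75
eef_pos: [0.5109, 0.0174, 0.0831]
tcp_rot: [0.812, 0.521, 0.221, -0.142]
contact_force: [3.4, 11.6, 5.3]
opening: 0.618
finger_force: 86.4
```

```bash
python3 - <<'E'
from g import *
inbed();print(ctrl.get_state()["wrist_torque"])
E
```

```text
t 36.75 bed TCP [54.6467 -1.4529 18.2101] rot err deg [-0.0404 -0.4114  0.0122] F bed [13.0242  1.7172 -1.391 ] q [-0.4339  0.0603  2.1962  0.6479  0.9951 -0.3947] open 0.6183351440714435 86.40045404434204
[ 1.7316 -0.7977  0.1548]
```

>>> {"method": "drive_tool", "body": {"moves": [[[0,0,0],[-0.0015,0,0],0.04],[[0,0,0],[0,0,0],0.04],[[0,0,0],[0,0,0],0.04]]}}

```text
time: 37.12
eef_pos: [0.5109, 0.0173, 0.0832]
tcp_rot: [0.812, 0.52, 0.222, -0.143]
contact_force: [5.9, 15.6, 7.1]
opening: 0.621
finger_force: 86.4
```

```bash
python3 - <<'E'
from g import *
inbed()
S=cam("side")
for nm,lo,hi in(("blue",(100,120,60),(125,255,255)),("red",(0,150,80),(5,255,255))):
    m=cv2.inRange(cv2.cvtColor(S["image"],cv2.COLOR_RGB2HSV),lo,hi)[165:250,255:320];y,x=np.nonzero(m);print(nm,y.min()+165,y.max()+165,x.min()+255,x.max()+255)
E
```

```text
t 37.125 bed TCP [54.6139 -1.4633 18.3838] rot err deg [-0.0616 -0.5907 -0.0043] F bed [18.0039  1.1487 -2.1387] q [-0.4357  0.0607  2.1964  0.651   0.997  -0.3979] open 0.620884700718134 86.403329372406
blue 178 204 274 293
red 209 225 275 295
```

>>> {"method": "drive_tool", "body": {"moves": [[[0,0,0],[0.002,0,0],0.04],[[0,0,0],[0.002,0,0],0.04],[[0,0,0],[0.001,0,0],0.04],[[0,0,0],[0,0,0],0.04]]}}

```text
time: 37.67
eef_pos: [0.5112, 0.0181, 0.0831]
tcp_rot: [0.813, 0.521, 0.218, -0.14]
contact_force: [1.4, 3.7, 2.8]
opening: 0.619
finger_force: 86.6
```

```bash
python3 - <<'E'
from g import *
inbed()
E
```

```text
t 37.675 bed TCP [55.2497 -1.4371 17.8707] rot err deg [ 0.0061 -0.0555  0.0254] F bed [4.763  0.2997 0.4292] q [-0.4294  0.0593  2.1954  0.6417  0.9913 -0.3868] open 0.6187998977920092 86.63532257080078
```

>>> {"method": "drive_tool", "body": {"moves": [[[0,0,0],[0.002,0,0],0.04],[[0,0,0],[0,0,0],0.04],[[0,0,0],[0,0,0],0.05],[[0,0,0],[0,0,0],0.05]], "grip_force": 20}}

```text
time: 38.17
eef_pos: [0.5119, 0.0195, 0.084]
tcp_rot: [0.813, 0.521, 0.218, -0.14]
contact_force: [0.8, 1.3, 2.5]
opening: 0.619
finger_force: 86.5
```

```bash
python3 - <<'E'
from g import *
inbed()
E
```

```text
t 38.175 bed TCP [57.1069 -1.4815 17.892 ] rot err deg [ 0.0142 -0.032   0.0183] F bed [ 2.5463 -0.158   1.428 ] q [-0.4257  0.0582  2.1942  0.6412  0.9911 -0.3821] open 0.6193461111736801 86.48199319839478
```

>>> {"method": "drive_tool", "body": {"moves": [[[0,0,0],[0,0,0],0.058],[[0,0,0],[0,0,0],0.065],[[0,0,0],[0,0,0],0.078],[[0,0,0],[0,0,0],0.0854],[[0,0,0],[0,0,0],0.0854]]}}

```text
time: 38.8
eef_pos: [0.5118, 0.0196, 0.084]
tcp_rot: [0.813, 0.521, 0.218, -0.14]
contact_force: [0.6, -0.6, 0.1]
opening: 0.998
finger_force: 0.0
```

>>> {"method": "drive_tool", "body": {"moves": [[[0,0,0],[0,0,-0.01],0.0854],[[0,0,0],[0,0,-0.03],0.0854],[[0,0,0],[0,0,-0.04],0.0854],[[0,0,0],[0,0,-0.04],0.0854],[[0,0,0],[-0.02,0,-0.05],0.0854]]}}

```text
time: 39.42
eef_pos: [0.4685, -0.0736, 0.2231]
tcp_rot: [0.813, 0.522, 0.218, -0.139]
contact_force: [-0.2, -0.3, -0.2]
opening: 1.002
finger_force: 0.0
```

```bash
python3 - <<'E'
from g import *
inbed()
S=cam("side");T=cam("top")
for nm,lo,hi in(("blue",(100,120,60),(125,255,255)),("red",(0,150,80),(5,255,255))):
    m=cv2.inRange(cv2.cvtColor(S["image"],cv2.COLOR_RGB2HSV),lo,hi)[165:250,255:320];y,x=np.nonzero(m);print(nm,y.min()+165,y.max()+165,x.min()+255,x.max()+255)
b=cv2.resize(S["image"][140:384,220:450,::-1],None,fx=2,fy=2,interpolation=cv2.INTER_CUBIC)
a=cv2.resize(T["image"][165:245,70:245,::-1],None,fx=1.9,fy=1.9,interpolation=cv2.INTER_CUBIC)
c=cv2.resize(S["image"][170:250,255:320,::-1],None,fx=4,fy=4,interpolation=cv2.INTER_CUBIC)
im=np.zeros((490,800,3),np.uint8);im[:488,:460]=b;im[:a.shape[0],462:462+a.shape[1]]=a;im[165:165+320,462:462+260]=c;cv2.imwrite("pics/fin.png",im)
E
```

```text
t 39.425 bed TCP [ 37.7026  -1.03   189.6997] rot err deg [ 0.0096 -0.0225  0.1576] F bed [-0.3843  0.0447  0.0208] q [-0.6525 -0.1793  2.1296  0.5239  1.3501 -0.3828] open 1.0017936981021291 0.0
blue 179 205 275 293
red 209 225 275 295
```

View pics/fin.png

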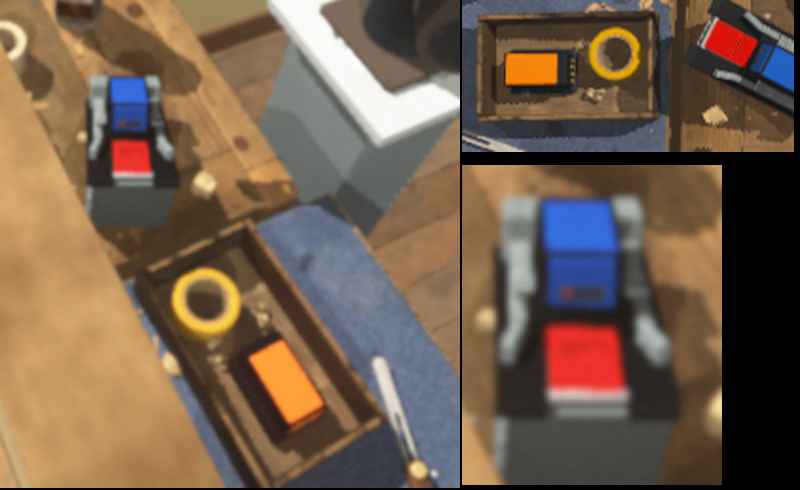

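The final picture shows the blue pack home in the charger: its tail is at row 205, the same as the orange pack's when latched, and the red tongue is up behind it. The orange pack stands upright in the clear half of the tray, and the tape hasn't moved.

>>> {"method": "drive_tool", "body": {"moves": [[[0,0,0],[0,0,0],0.0854],[[0,0,0],[0,0,0],0.0854],[[0,0,0],[0,0,0],0.0854]]}}

```text
time: 39.9
eef_pos: [0.4686, -0.0723, 0.22]
tcp_rot: [0.813, 0.521, 0.218, -0.141]
contact_force: [-0.4, -0.2, -0.4]
opening: 0.996
finger_force: 0.0
```

```bash
python3 - <<'E'
from plant import ctrl
print(ctrl.sign_off())
E
```

```text
the job is handed in; nothing more can be done
None
```

The packs are swapped and the job was handed in at about 40 s: the orange pack stands upright in the clear part of the tray, and the blue one is in the charger with the catch up behind it (latching judged from the pictures and forces).

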